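Set the stacking cups out to dry in size order

TASK

The four green stacking cups have just been steam-cleaned: set each one mouth-down over its own peg of the drying rack, centred on the peg and resting on the deck, lined up in order of size with the largest on the peg nearest the blue basket and the smallest at the far end, so that they can be packed from the basket end, largest first. Leave the little red car where it stands.

Things in the scene. Friction and masses are not known exactly. Their poses are not given: they have to be found in the camera images.
- cup_a_mid (a point): the largest of four plain green plastic stacking cups, standing mouth-down with its closed end up: 67 mm across at the mouth, 64 mm across at the closed top, 66 mm tall, wall 2.5 mm, closed end 3 mm thick, about 50 g. This point is on its axis, half-way up (33 mm above the rim); z runs from the mouth to the closed end. Round, so its yaw does not matter
- cup_b_mid (a point): the second largest of four plain green plastic stacking cups, standing mouth-down with its closed end up: 56 mm across at the mouth, 53 mm across at the closed top, 58 mm tall, wall 2.5 mm, closed end 3 mm thick, about 40 g. This point is on its axis, half-way up (29 mm above the rim); z runs from the mouth to the closed end. Round, so its yaw does not matter
- cup_c_mid (a point): the second smallest of four plain green plastic stacking cups, standing mouth-down with its closed end up: 45 mm across at the mouth, 42 mm across at the closed top, 50 mm tall, wall 2.5 mm, closed end 3 mm thick, about 30 g. This point is on its axis, half-way up (25 mm above the rim); z runs from the mouth to the closed end. Round, so its yaw does not matter
- cup_d_mid (a point): the smallest of four plain green plastic stacking cups, standing mouth-down with its closed end up: 34 mm across at the mouth, 31 mm across at the closed top, 42 mm tall, wall 2.5 mm, closed end 3 mm thick, about 22 g. This point is on its axis, half-way up (21 mm above the rim); z runs from the mouth to the closed end. Round, so its yaw does not matter
- peg_1: one of four alike white upright pegs in a row on the fixed grey drying rack, at the robot's left end (+y) of the rack. 34 mm high, 10 mm across; foot collar 18 mm across, 3 mm high. Origin on its axis at its foot, level with the rack's flat deck that cups rest on, 20 mm above the counter. Pegs stand 78 to 90 mm apart; the rack, 110 x 390 mm, is turned up to 0.2 rad
- peg_2: one of four alike white upright pegs in a row on the fixed grey drying rack, the second from the left. 34 mm high, 10 mm across; foot collar 18 mm across, 3 mm high. Origin on its axis at its foot, level with the rack's flat deck that cups rest on, 20 mm above the counter. Pegs stand 78 to 90 mm apart; the rack, 110 x 390 mm, is turned up to 0.2 rad
- peg_3: one of four alike white upright pegs in a row on the fixed grey drying rack, the third from the left. 34 mm high, 10 mm across; foot collar 18 mm across, 3 mm high. Origin on its axis at its foot, level with the rack's flat deck that cups rest on, 20 mm above the counter. Pegs stand 78 to 90 mm apart; the rack, 110 x 390 mm, is turned up to 0.2 rad
- peg_4: one of four alike white upright pegs in a row on the fixed grey drying rack, at the right end (-y) of the rack. 34 mm high, 10 mm across; foot collar 18 mm across, 3 mm high. Origin on its axis at its foot, level with the rack's flat deck that cups rest on, 20 mm above the counter. Pegs stand 78 to 90 mm apart; the rack, 110 x 390 mm, is turned up to 0.2 rad
- basket_rim (a point): open blue slotted plastic basket, 230 x 240 mm and 100 mm high, with two toys in it, fixed on the counter beyond one end of the rack: the left end (y positive) or the right end (y negative). A closed white box of the same size stands beyond the other end. This point is the middle of the basket's top edge on the robot's side
- car_mid (a point): small red toy car, 78 mm long, 44 mm wide, 42 mm tall, loose, standing among the cups. This point is its centre, half-way up; x is its length
Mind the look-alikes: they are no part of the job. What is shaped like the part that bears cup_d_mid but purple or white is not meant.

How it is judged:
By the outcome, as a careful person would: the job done as asked, in the order asked, and still so for the second after the job is handed in, with the robot touching nothing.
It also fails if it takes over 99 s, if anything falls off the work surface, if the arm or the gripper's body presses on something with over 40 N, if the wrist force passes 120 N, or if a joint passes its speed limit or range.

ROBOT

A 7-joint arm with a two-finger parallel gripper is mounted at the origin on the work surface. World frame = base frame: x ahead of the robot, y to its left, z up, the work surface at z = 0. Lengths are in m, angles in rad, forces in N, time in s.
With the tool pointing down it reaches from about 0.375 to 0.925 m from the base axis. Payload 3.1 kg.
Tool frame: the origin (TCP) lies at the very end of the fingers, on their centre line; the grasp point (between the pads) lies 19 mm behind it; z points along the fingers, y is the direction in which the jaws open and shut (so a half turn about z gives the same grasp; the last joint's range is limited). The gripper opens to 85 mm and grips with 20 to 120 N. Pads are 22 mm wide; open, the fingers measure 114 mm over their backs; the gripper's body (76 mm by 85 mm) begins 54 mm behind the grasp point. The pads swing forward as they close: fully open they stand 13 mm farther back than shut.
Start: joints at [-1.318, 0.383, 0.044, 1.598, -0.018, 1.161, -0.05], TCP at [0.223, 0.61, 0.231] pointing down, gripper open.
Joint ranges: [-2.61, 2.61], [-0.41, 2.15], [-1.48, 1.57], [0, 2.5], [-1.57, 4.71], [0.05, 1.97], [-2.85, 2.85]. Speed limits (rad/s): [2.79, 2.79, 3.14, 3.14, 3.14, 3.14, 3.14].

INTERFACE

Orientations are given as a 3x3 rotation matrix whose columns are the frame's x, y, z axes.
In Python, from workcell import * gives the robot as it stands. The module is installed in compiled form; this text tells all that it offers.
- The arm moves only by the tool jog_arm, never from a script. Its arguments are lists of equal length, an entry for each row: "rot": the turn, a rotation vector about the tool's x, y, z in degrees, a list of three; "dp": the shift along the tool's x, y, z in mm, a list of three; "jaw": the finger opening in mm, from 0 to 85.4. A call has 1 to 12 rows; each row shifts and turns the pose as measured when the row begins, along the tool's axes as they then stand; what a row does not reach is not made up. A row lasts 1/10 s, in which the tool goes at most 50 mm and 8.59 degrees, less where a joint would pass 70% of its speed; a pose out of reach is approached as far as the arm can. A call is refused whole if a number of a shift passes 50 or a number of a turn 8.59, either way. A call with a gripper value outside its range is refused whole. The fingers move at their own pace and stop on an object; "squeeze" is the grip in N (left out, the last holds). Time passes only in rows, so rows that do not move let the fingers close. It gives the time, the measured TCP pose, the force and the opening at its end, in the units of the state.
- read_state(): the state, without advancing time (a new reading comes with each control period).
- get_image(name): name is "side" or "top" or "wrist"; returns a dict with "image" (400x640x3 uint8, red, green, blue), "range_z" (400x640 float32, m along the optical axis (not along the pixel's ray), 0 where there is no reading), "fx", "fy", "cx", "cy" (pixels), "position" and "attitude" of the camera in the world. Camera axes: x right, y up, looking along -z (the intrinsics and any distortion apply to the point x, -y, -z); pixel columns grow to the right and rows downward; lengths in m; the calibration is good to about 2 mm. A picture is of the moment at which its call begins.
- finish_job(): hands the job in, once; it reports no verdict.
The state is a dict: "clock": time; "joint_positions": joint angles; "qd": joint speeds; "effort": joint torques, N m; "tool_pos": TCP position; "orientation": TCP orientation; "force": force on the tool from outside, world axes, zero at the start; "ft_torque": the same for the moment, N m; "gripper_width": opening from 0.0 (shut) to 1.0 (fully open).
Only numpy, scipy, OpenCV 4.12 (cv2) and the standard library are available. Lean on these libraries where they do the work, as an engineer would, in place of code of your own. Each camera call takes 0.05 s, during which the arm holds its last target.

## Working session

There is one attempt and no reset: what is moved stays moved. The work goes in short steps, Python scripts to look and compute and a tool call to move; the robot and the scene stay as the last step left them, time stands still between calls to the robot, and variables do not carry over. Pictures are saved under pics/ and viewed, and the job is handed in when it is done.

Besides the shell and the picture viewer there is one more tool, called after "Emit:" as name(argument=value, ...), one argument or row to a line, values as JSON. jog_arm: Moves the arm, as the interface text tells. Its arguments: {"type":"object","properties":{"rot":{"type":"array"},"dp":{"type":"array"},"jaw":{"type":"array"},"squeeze":{"type":"number"}},"required":["rot","dp","jaw"]}

```bash
mkdir -p pics
cat > h.py <<'E'
from workcell import *
import numpy as np, cv2
def grab(n,tag):
    d=get_image(n); np.savez(f'{n}_{tag}.npz',**d); cv2.imwrite(f'pics/{n}_{tag}.png',d['image'][:,:,::-1]); return d
def ray(d,u,v):
    R=np.array(d['attitude']); 
    if R.shape!=(3,3): print('att',R)
    r=np.array([(u-d['cx'])/d['fx'],-(v-d['cy'])/d['fy'],-1.0]); return np.array(d['position']),R@r
def onz(d,u,v,z):
    p,r=ray(d,u,v); return p+r*(z-p[2])/r[2]
def cloud(d):
    v,u=np.mgrid[0:400,0:640]; Z=d['range_z']
    c=np.stack([(u-d['cx'])/d['fx']*Z,-(v-d['cy'])/d['fy']*Z,-Z],-1)
    return c@np.array(d['attitude']).T+np.array(d['position'])
E
python3 - <<'E'
from h import *
s=read_state()
for k in s: print(k,np.round(s[k],3).tolist())
for n in('top','side','wrist'):
    d=grab(n,'0'); print(n,{k:(np.round(v,4).tolist()) for k,v in d.items() if k not in('image','range_z')})
E
```

```text
clock 0.0
joint_positions [-1.318, 0.384, 0.044, 1.6, -0.018, 1.161, -0.05]
qd [-0.001, 0.001, 0.0, 0.001, 0.0, 0.001, 0.001]
effort [0.0, -43.347, 1.025, -24.951, 0.011, 0.011, -0.0]
tool_pos [0.223, 0.61, 0.23]
orientation [[-0.939, 0.344, -0.001], [0.344, 0.939, -0.002], [-0.0, -0.003, -1.0]]
force [0.045, 0.037, -0.384]
ft_torque [0.009, -0.025, 0.037]
gripper_width 1.001
top {'fx': 404.1869, 'fy': 404.1869, 'cx': 323.6884, 'cy': 202.5738, 'position': [0.2952, 0.0252, 1.2911], 'attitude': [[0.01, 0.9852, -0.1714], [-0.9999, 0.0113, 0.0067], [0.0085, 0.1713, 0.9852]]}
side {'fx': 459.727, 'fy': 459.727, 'cx': 317.3425, 'cy': 203.2893, 'position': [-0.1182, 0.6151, 0.8423], 'attitude': [[-0.6868, 0.4896, -0.5372], [-0.7267, -0.447, 0.5216], [0.0152, 0.7486, 0.6628]]}
wrist {'fx': 309.3954, 'fy': 309.3954, 'cx': 315.7063, 'cy': 198.5344, 'position': [0.1436, 0.6392, 0.3724], 'attitude': [[0.344, -0.887, -0.3079], [0.939, 0.3244, 0.1144], [-0.0016, -0.3285, 0.9445]]}
```

View pics/top_0.png

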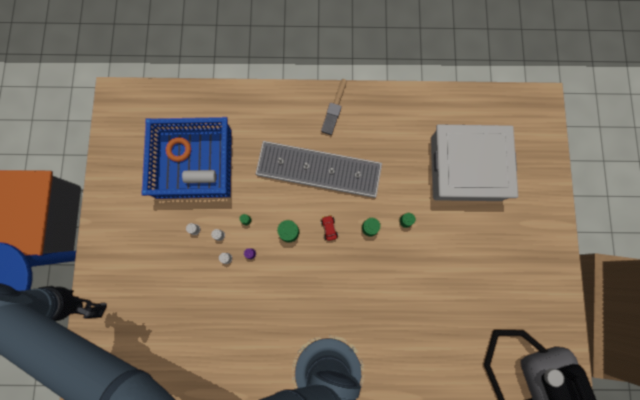

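View pics/side_0.png

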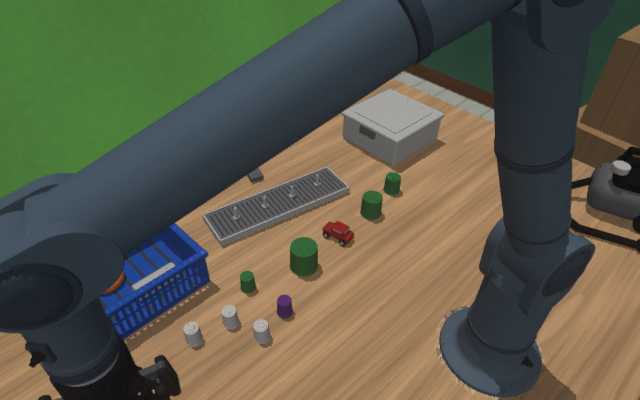

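The basket is at the left (+y), so A goes on peg 1, B on 2, C on 3 and D on 4. In the top view the green cups are at (245,219) D, (288,231) A, (371,227) B and (408,219) C. The pegs run from (281,161) to (358,175), and the car is at (329,228).

```bash
cat > meas.py <<'E'
from h import *
def cups(d,minA=20):
    hsv=cv2.cvtColor(d['image'],cv2.COLOR_RGB2HSV)
    m=cv2.inRange(hsv,(50,90,25),(85,255,255))
    n,l,st,c=cv2.connectedComponentsWithStats(m); return m,l,st,c,n
E
python3 - <<'E'
from meas import *
d=dict(np.load('top_0.npz')); P=cloud(d)
m,l,st,c,n=cups(d)
for i in range(1,n):
    if st[i,4]<30: continue
    q=P[l==i]; z=np.percentile(q[:,2],90); t=q[q[:,2]>z-.008]
    print('cup',c[i].round(1),st[i],'ztop',z.round(4),'mid bbox',((t.max(0)+t.min(0))/2).round(4),'mean',t.mean(0).round(4),'ext',(t.max(0)-t.min(0)).round(3))
hsv=cv2.cvtColor(d['image'],cv2.COLOR_RGB2HSV)
r=cv2.inRange(hsv,(0,120,60),(6,255,255)); n,l,st,c=cv2.connectedComponentsWithStats(r)
for i in range(1,n):
    if st[i,4]>30: q=P[l==i]; print('red',c[i],st[i],q.min(0).round(3),q.max(0).round(3),np.median(q,0).round(3))
cv2.imwrite('pics/z0.png',cv2.resize(d['image'][130:250,180:440,::-1],None,fx=3,fy=3,interpolation=cv2.INTER_CUBIC))
E
```

```text
cup [407.1 219.6] [400 213  15  14 157] ztop 0.0536 mid bbox [ 0.4623 -0.2454  0.0522] mean [ 0.4625 -0.2451  0.051 ] ext [0.038 0.039 0.012]
cup [245.  219.2] [240 215  11  10  80] ztop 0.045 mid bbox [0.4594 0.2641 0.0443] mean [0.4594 0.2636 0.0429] ext [0.023 0.026 0.013]
cup [370.8 226.5] [363 218  17  18 240] ztop 0.062 mid bbox [ 0.3792 -0.0645  0.6726] mean [ 0.4378 -0.1284  0.071 ] ext [0.168 0.179 1.237]
cup [287.8 230.8] [278 221  21  21 345] ztop 0.07 mid bbox [0.3728 0.0902 0.6766] mean [0.4216 0.1259 0.071 ] ext [0.155 0.13  1.229]
red [329.00793651 227.98809524] [322 216  15  25 252] [ 0.295 -0.023  0.017] [0.473 0.025 1.291] [ 0.433 -0.001  0.035]
```

View pics/z0.png

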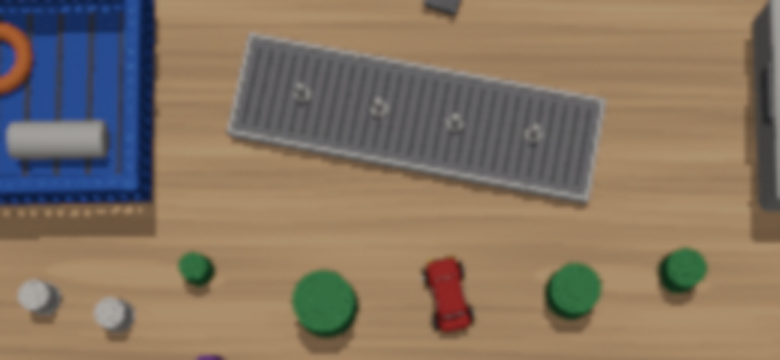

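```bash
cat > plan.py <<'E'
from h import *
from scipy.spatial.transform import Rotation as Ro
def Rt(yaw): # tool down, tool y at world azimuth yaw
    y=np.array([np.cos(yaw),np.sin(yaw),0]);z=np.array([0,0,-1.]);return np.column_stack([np.cross(y,z),y,z])
def plan(wps,step=45,s=None):
    s=s or read_state(); p=np.array(s['tool_pos'])*1000; R=np.array(s['orientation'])
    rows=[]
    for t,yaw in wps:
        t=np.array(t)*1000.; T=Rt(yaw)
        n=max(np.linalg.norm(t-p)/step, np.degrees(np.linalg.norm(Ro.from_matrix(R.T@T).as_rotvec()))/8.4)
        n=max(1,int(np.ceil(n)))
        for k in range(n):
            rv=np.degrees(Ro.from_matrix(R.T@T).as_rotvec())/(n-k); d=(t-p)/(n-k)
            dp=np.round(R.T@d).astype(int); rv=np.round(rv,1); rows.append((rv.tolist(),dp.tolist()))
            p=p+R@dp; R=R@Ro.from_rotvec(rv,degrees=True).as_matrix()
    print(len(rows)); print([r[0] for r in rows]); print([r[1] for r in rows])
E
python3 -c "
from plan import *
plan([((.5,.10,.3),-.175)],step=48)"
```

```text
13
[[-0.0, 0.0, 6.1], [-0.0, 0.0, 6.2], [-0.0, 0.0, 6.1], [-0.0, 0.0, 6.2], [-0.0, 0.0, 6.1], [-0.0, 0.0, 6.2], [-0.0, 0.0, 6.1], [-0.0, 0.0, 6.2], [-0.0, 0.0, 6.1], [-0.0, 0.0, 6.2], [-0.0, 0.0, 6.1], [-0.0, 0.1, 6.2], [-0.0, 0.0, 6.1]]
[[-33, -30, -5], [-36, -26, -5], [-39, -22, -5], [-41, -17, -5], [-43, -13, -5], [-44, -8, -5], [-44, -3, -6], [-45, 1, -5], [-44, 6, -6], [-43, 11, -5], [-42, 15, -6], [-40, 20, -5], [-38, 24, -6]]
```

Emit:
jog_arm(
  rot=[
    [0,0,6.1],
    [0,0,6.2],
    [0,0,6.1],
    [0,0,6.2],
    [0,0,6.1],
    [0,0,6.2],
    [0,0,6.1],
    [0,0,6.2],
    [0,0,6.1],
    [0,0,6.2],
    [0,0,6.1],
    [0,0,6.2],
  ],
  dp=[
    [-33,-30,-5],
    [-36,-26,-5],
    [-39,-22,-5],
    [-41,-17,-5],
    [-43,-13,-5],
    [-44,-8,-5],
    [-44,-3,-6],
    [-45,1,-5],
    [-44,6,-6],
    [-43,11,-5],
    [-42,15,-6],
    [-40,20,-5],
  ],
  jaw=[85,85,85,85,85,85,85,85,85,85,85,85],
)

```text
clock: 1.35
tool_pos: [0.4704, 0.123, 0.2893]
orientation: [[0.102, 0.995, -0.009], [0.995, -0.102, -0.003], [-0.004, -0.008, -1.0]]
force: [0.5, 0.7, -0.1]
gripper_width: 0.999
```

Emit:
jog_arm(
  rot=[
    [0,0,6.1],
    [0,0,0],
  ],
  dp=[
    [-38,24,-6],
    [0,0,0],
  ],
  jaw=[85,85],
)

```text
clock: 1.55
tool_pos: [0.4934, 0.0726, 0.2966]
orientation: [[0.226, 0.974, -0.005], [0.974, -0.226, -0.005], [-0.006, -0.004, -1.0]]
force: [-0.6, -0.2, 1.3]
gripper_width: 0.994
```

```bash
python3 -c "
from plan import *
d=grab('wrist','1'); grab('top','1')
s=read_state(); print(s['clock'],s['tool_pos'],s['orientation'],s['joint_positions'])
plan([((.5,.10,.3),-.175)],step=48)"
```

```text
1.65 [0.49086704 0.07913138 0.29532593] [[ 0.21543698  0.97647745 -0.00887155]
 [ 0.9765106  -0.21546128 -0.00186943]
 [-0.00373693 -0.00826042 -0.9999589 ]] [-0.80100133  0.02770824  0.57493609  1.89624959 -0.01615628  1.23119479
 -0.4378771 ]
1
[[-0.5, 0.2, -2.4]]
[[22, 4, -5]]
```

View pics/wrist_1.png

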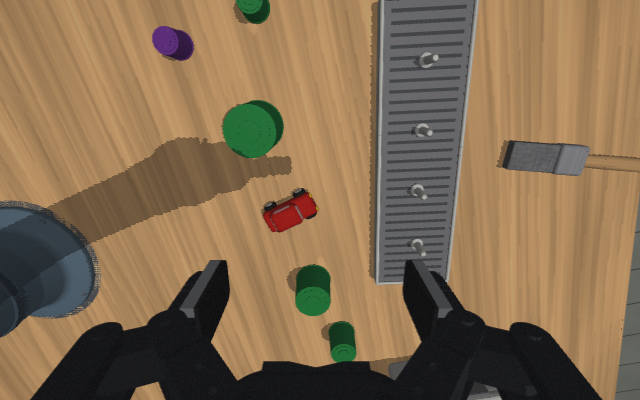

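All four peg tops are in the wrist view, at about (428,60), (424,131), (420,192) and (418,248). The cups are also in it: D (253,5, clipped), A (250,128), B (313,290) and C (343,340). Next I measure these and cross-check against the top view.

Run:
```python
from meas import *
for nm in('wrist_1','top_1','top_0'):
    d=dict(np.load(nm+'.npz')); P=cloud(d)
    hsv=cv2.cvtColor(d['image'],cv2.COLOR_RGB2HSV)
    # pegs: depth points clearly above deck within rack region
    Z=d['range_z']
    near=(P[...,0]>.52)&(P[...,0]<.70)&(P[...,1]>-.19)&(P[...,1]<.19)&(Z>0)
    tall=(near&(P[...,2]>.045)&(P[...,2]<.062)).astype(np.uint8)
    n,l,st,c=cv2.connectedComponentsWithStats(tall)
    for i in range(1,n):
        if st[i,4]>=3: 
            q=P[l==i]; print(nm,'peg',c[i].round(1),st[i,4],onz(d,*c[i],.054).round(4),'cl',q.mean(0).round(4), 'z',q[:,2].max().round(4))
    m,l,st,c,n=cups(d)
    for i in range(1,n):
        if st[i,4]<50: continue
        q=P[l==i]; q=q[(q[:,2]<.09)&(q[:,2]>0)]
        if len(q)<20: continue
        z=np.median(np.sort(q[:,2])[-len(q)//3:]); T=(l==i)&(abs(P[...,2]-z)<.006)
        v,u=np.nonzero(T)
        (cx,cy),r=cv2.minEnclosingCircle(np.column_stack([u,v]).astype(np.float32))
        w=P[T]; print(nm,'cup',c[i].round(),'z',z.round(4),'encl',onz(d,cx,cy,z).round(4),'mean',w.mean(0).round(4),'ext',(w.max(0)-w.min(0)).round(4)[:2])
d=dict(np.load('wrist_1.npz'));cv2.imwrite('pics/z1.png',cv2.resize(d['image'][30:270,380:470,::-1],None,fx=2.5,fy=2.5))
```

```text
wrist_1 peg [433.1  57.9] 75 [0.6494 0.1591 0.054 ] cl [0.6503 0.1591 0.0515] z 0.0559
wrist_1 peg [427.8 132. ] 59 [0.6345 0.0774 0.054 ] cl [0.6352 0.0769 0.0516] z 0.0553
wrist_1 peg [422.2 195.4] 56 [ 0.6184 -0.003   0.054 ] cl [ 0.6192 -0.0042  0.0511] z 0.0554
wrist_1 peg [421.6 251.8] 49 [ 0.6079 -0.0863  0.054 ] cl [ 0.6087 -0.0882  0.0509] z 0.055
wrist_1 cup [254.   9.] z 0.0428 encl [0.4604 0.2616 0.0428] mean [0.4602 0.2585 0.042 ] ext [0.0288 0.0168]
wrist_1 cup [253. 128.] z 0.0671 encl [0.4249 0.1295 0.0671] mean [0.425  0.1294 0.0662] ext [0.0629 0.063 ]
wrist_1 cup [313. 290.] z 0.0586 encl [ 0.4415 -0.1265  0.0586] mean [ 0.4411 -0.1276  0.0579] ext [0.051  0.0534]
wrist_1 cup [342. 342.] z 0.0505 encl [ 0.4648 -0.2411  0.0505] mean [ 0.4645 -0.2418  0.0498] ext [0.0397 0.0382]
top_1 peg [331.1 168.9] 8 [ 0.6185 -0.0055  0.054 ] cl [ 0.6188 -0.0055  0.0526] z 0.0553
top_1 peg [358.  172.5] 8 [ 0.6077 -0.0902  0.054 ] cl [ 0.6079 -0.0903  0.0535] z 0.0589
top_1 cup [407. 220.] z 0.0533 encl [ 0.4621 -0.2444  0.0533] mean [ 0.4622 -0.2448  0.0513] ext [0.0378 0.0374]

[... 305 characters left out ...]
op_0 peg [305.3 163.6] 9 [0.6348 0.0761 0.054 ] cl [0.6355 0.0762 0.0512] z 0.0559
top_0 peg [331. 169.] 9 [ 0.6181 -0.0051  0.054 ] cl [ 0.6187 -0.0052  0.0516] z 0.0553
top_0 peg [358.  172.3] 7 [ 0.6084 -0.0902  0.054 ] cl [ 0.6087 -0.0904  0.0529] z 0.0584
top_0 cup [407. 220.] z 0.0531 encl [ 0.4621 -0.2444  0.0531] mean [ 0.4624 -0.2449  0.0512] ext [0.0381 0.0384]
top_0 cup [245. 219.] z 0.0445 encl [0.4599 0.263  0.0445] mean [0.4593 0.2634 0.0429] ext [0.0223 0.0258]
top_0 cup [371. 226.] z 0.0611 encl [ 0.4386 -0.1294  0.0611] mean [ 0.4391 -0.1301  0.0594] ext [0.0493 0.0502]
top_0 cup [288. 231.] z 0.0692 encl [0.4217 0.1262 0.0692] mean [0.422  0.1262 0.0672] ext [0.0585 0.0582]
```

View pics/z1.png

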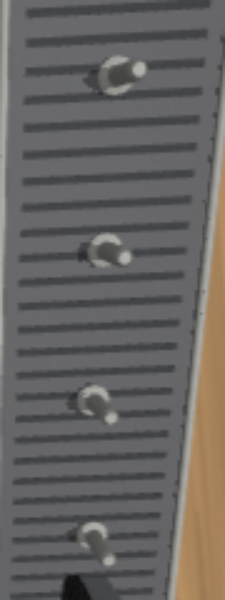

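```bash
cat > m2.py <<'E'
from meas import *
def run(d,nm):
    P=cloud(d); Z=d['range_z']
    near=(P[...,0]>.52)&(P[...,0]<.70)&(P[...,1]>-.19)&(P[...,1]<.19)&(Z>0)
    for lo in(.0515,):
      tall=(near&(P[...,2]>lo)&(P[...,2]<.062)).astype(np.uint8)
      n,l,st,c=cv2.connectedComponentsWithStats(tall)
      for i in range(1,n):
        if st[i,4]>=3: print(nm,'peg',c[i].round(1),st[i,4],onz(d,*c[i],.054).round(4))
    m,l,st,c,n=cups(d)
    for i in range(1,n):
        if st[i,4]<50: continue
        q=P[l==i]; q=q[(q[:,2]<.35)&(q[:,2]>0)]
        if len(q)<20: continue
        z=np.median(np.sort(q[:,2])[-len(q)//3:]); T=(l==i)&(abs(P[...,2]-z)<.006)
        v,u=np.nonzero(T); (cx,cy),r=cv2.minEnclosingCircle(np.column_stack([u,v]).astype(np.float32))
        w=P[T]; print(nm,'cup',c[i].round(),'z',z.round(4),'encl',onz(d,cx,cy,z).round(4),'mean',w.mean(0).round(4),'ext',(w.max(0)-w.min(0)).round(4)[:2])
E
python3 - <<'E'
from m2 import *
d=grab('wrist','2'); s=read_state(); print(s['tool_pos'],s['qd'].round(3) if hasattr(s['qd'],'round') else s['qd'])
run(d,'wrist_2')
E
```

```text
[0.49017026 0.0811153  0.29495861] [-0.023  0.002 -0.039  0.008 -0.002 -0.001 -0.001]
wrist_2 peg [439.2  64.8] 51 [0.6505 0.1592 0.054 ]
wrist_2 peg [432.7 139.2] 35 [0.6354 0.0764 0.054 ]
wrist_2 peg [426.4 202.3] 31 [ 0.6196 -0.0044  0.054 ]
wrist_2 peg [424.7 259.1] 23 [ 0.6088 -0.089   0.054 ]
wrist_2 cup [260.  12.] z 0.0432 encl [0.461  0.2633 0.0432] mean [0.4608 0.2613 0.0423] ext [0.0299 0.0218]
wrist_2 cup [257. 133.] z 0.0671 encl [0.4251 0.1297 0.0671] mean [0.4251 0.1295 0.0662] ext [0.0626 0.0632]
wrist_2 cup [315. 294.] z 0.0587 encl [ 0.4414 -0.1268  0.0587] mean [ 0.441  -0.1274  0.058 ] ext [0.0512 0.0522]
wrist_2 cup [343. 344.] z 0.0502 encl [ 0.4649 -0.2409  0.0502] mean [ 0.4648 -0.2383  0.0496] ext [0.0399 0.03  ]
```

```bash
python3 -c "
from plan import *
plan([((.4235,.128,.12),-.167)],step=40)"
```

```text
5
[[-0.1, 0.0, -0.5], [-0.1, 0.1, -0.5], [-0.1, 0.0, -0.6], [-0.1, 0.1, -0.5], [-0.1, 0.0, -0.6]]
[[6, -15, 35], [7, -15, 35], [7, -15, 35], [7, -14, 35], [6, -14, 35]]
```

Emit:
jog_arm(
  rot=[
    [-0.1,0,-0.5],
    [-0.1,0.1,-0.5],
    [-0.1,0,-0.6],
    [-0.1,0.1,-0.5],
    [-0.1,0,-0.6],
    [0,0,0],
    [0,0,0],
  ],
  dp=[
    [6,-15,35],
    [7,-15,35],
    [7,-15,35],
    [7,-14,35],
    [6,-14,35],
    [0,0,0],
    [0,0,0],
  ],
  jaw=[85,85,85,85,85,85,85],
)

```text
clock: 2.4
tool_pos: [0.4173, 0.1426, 0.115]
orientation: [[0.134, 0.991, 0.0], [0.991, -0.134, 0.004], [0.004, -0.0, -1.0]]
force: [0.3, -0.7, 0.4]
gripper_width: 0.998
```

```bash
python3 -c "
from plan import *
s=read_state(); print(s['clock'],s['tool_pos'])
plan([((.4235,.128,.10),-.167),((.4235,.128,.018),-.167)],step=30)"
```

```text
2.4 [0.41731312 0.14256868 0.11501481]
4
[[-0.0, -0.2, 1.9], [-0.0, -0.0, -0.0], [-0.0, -0.0, -0.0], [-0.0, -0.0, -0.0]]
[[-14, 8, 15], [0, 0, 27], [0, 0, 27], [0, 0, 28]]
```

Emit:
jog_arm(
  rot=[
    [0,0,1.9],
    [0,0,0],
  ],
  dp=[
    [-13,7,13],
    [0,0,0],
  ],
  jaw=[85,85],
)

```text
clock: 2.6
tool_pos: [0.4256, 0.1296, 0.1038]
orientation: [[0.167, 0.986, 0.005], [0.986, -0.167, 0.007], [0.007, 0.004, -1.0]]
force: [0.3, -0.0, -0.1]
gripper_width: 0.994
```

```bash
python3 -c "
from plan import *
s=read_state(); print(s['clock'],s['tool_pos'])
plan([((.4235,.128,.018),-.167)],step=27)"
```

```text
2.6 [0.42555553 0.12959258 0.10379415]
4
[[0.1, -0.1, -0.0], [0.0, -0.1, -0.0], [0.1, -0.1, -0.0], [0.0, -0.1, -0.0]]
[[-1, -1, 21], [0, 0, 22], [-1, -1, 21], [0, 0, 22]]
```

Emit:
jog_arm(
  rot=[
    [0.1,-0.1,0],
    [0,-0.1,0],
    [0.1,-0.1,0],
    [0,-0.1,0],
    [0,0,0],
    [0,0,0],
  ],
  dp=[
    [-1,-1,21],
    [0,0,22],
    [-1,-1,21],
    [0,0,19],
    [0,0,0],
    [0,0,0],
  ],
  jaw=[85,85,85,85,85,85],
)

```text
clock: 3.2
tool_pos: [0.4388, 0.1277, 0.0265]
orientation: [[0.179, 0.984, 0.021], [0.984, -0.179, 0.009], [0.012, 0.019, -1.0]]
force: [0.3, -0.4, 0.3]
gripper_width: 0.998
```

```bash
python3 -c "
from plan import *
d=grab('wrist','3')
s=read_state(); print(s['clock'],s['tool_pos'],s['force'])"
```

```text
3.25 [0.43885653 0.12778749 0.02667495] [ 0.15013018 -0.43574542 -0.03220162]
```

View pics/wrist_3.png

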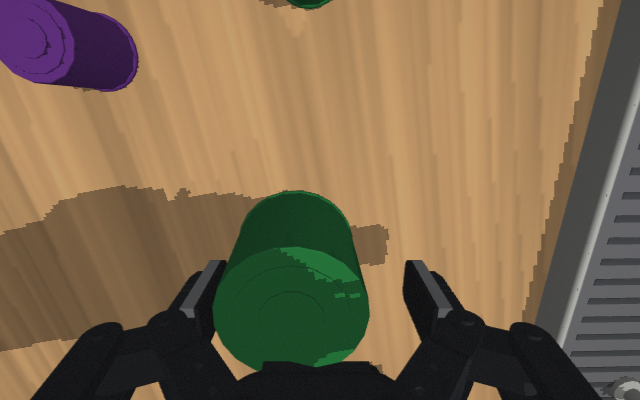

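The cup is between the fingers but close to the left one: the tool drifted +x during the descent. I'll centre it and then close.

```bash
python3 -c "
from plan import *
s=read_state(); print(np.round(s['joint_positions'],3))
plan([((.4237,.128,.02),-.167)],step=8)"
```

```text
[-0.772  0.353  0.443  2.224 -0.271  0.59  -0.31 ]
3
[[0.4, -0.2, -0.3], [0.4, -0.3, -0.2], [0.3, -0.2, -0.3]]
[[-1, -5, 2], [-1, -5, 2], [0, -5, 2]]
```

Emit:
jog_arm(
  rot=[
    [0.4,-0.2,-0.3],
    [0.4,-0.3,-0.2],
    [0.3,-0.2,-0.3],
    [0,0,0],
    [0,0,0],
  ],
  dp=[
    [-1,-5,2],
    [-1,-5,2],
    [0,-5,2],
    [0,0,0],
    [0,0,0],
  ],
  jaw=[85,85,85,85,85],
)

```text
clock: 3.75
tool_pos: [0.4256, 0.1298, 0.0235]
orientation: [[0.165, 0.986, 0.005], [0.986, -0.165, 0.004], [0.005, 0.005, -1.0]]
force: [0.4, 0.8, -0.4]
gripper_width: 0.995
```

Emit:
jog_arm(
  rot=[
    [0.2,-0.2,0],
    [0,0,0],
    [0,0,0],
    [0,0,0],
    [0,0,0],
  ],
  dp=[
    [-1,0,2],
    [0,0,0],
    [0,0,0],
    [0,0,0],
    [0,0,0],
  ],
  jaw=[55,55,55,55,55],
  squeeze=25,
)

```text
clock: 4.25
tool_pos: [0.4258, 0.1291, 0.0218]
orientation: [[0.165, 0.986, 0.001], [0.986, -0.165, 0.001], [0.001, 0.001, -1.0]]
force: [-0.0, 0.4, 0.4]
gripper_width: 0.742
```

```bash
python3 -c "
from plan import *
s=read_state(); print(s['clock'],s['tool_pos'],s['force'],s['gripper_width']*85.4)
d=grab('wrist','4')
plan([((.43,.13,.12),-.167),((.62,.159,.12),-.167)],step=40)"
```

```text
4.25 [0.42580156 0.12908234 0.02175654] [-0.0011301   0.38128002  0.43099351] 63.38078813631201
8
[[0.0, -0.0, 0.0], [0.0, -0.0, 0.0], [0.1, -0.1, 0.1], [-0.0, 0.0, -0.0], [-0.0, 0.0, -0.0], [-0.0, 0.0, -0.0], [-0.0, 0.0, -0.0], [-0.0, 0.0, -0.0]]
[[1, 1, -33], [0, 2, -33], [1, 1, -32], [12, 37, 0], [12, 36, 0], [12, 37, 0], [12, 36, 0], [12, 37, 0]]
```

View pics/wrist_4.png

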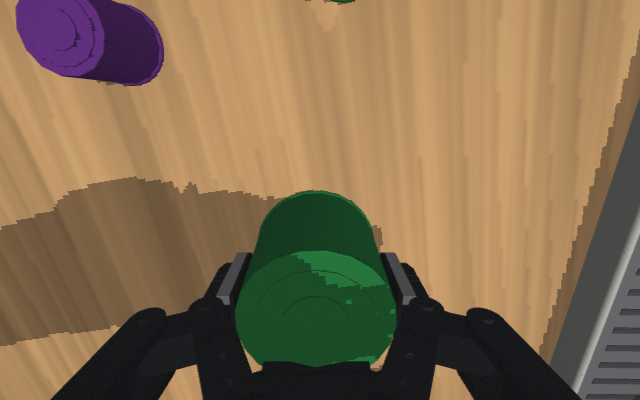

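Gripped (63.4 mm). Next I lift it and carry it towards peg 1. Mid-air cup bottom needs >54 mm.

Emit:
jog_arm(
  rot=[
    [0,0,0],
    [0,0,0],
    [0,0,0],
    [0,0,0],
    [0,0,0],
    [0,0,0],
    [0,0,0],
    [0,0,0],
    [0,0,0],
    [0,0,0],
  ],
  dp=[
    [1,1,-33],
    [0,2,-33],
    [1,1,-32],
    [12,30,0],
    [12,36,0],
    [12,37,0],
    [12,36,0],
    [8,25,0],
    [0,0,0],
    [0,0,0],
  ],
  jaw=[55,55,55,55,55,55,55,55,55,55],
)

```text
clock: 5.3
tool_pos: [0.6028, 0.1591, 0.1196]
orientation: [[0.162, 0.987, -0.004], [0.987, -0.162, 0.001], [-0.0, -0.004, -1.0]]
force: [0.3, -0.3, -0.6]
gripper_width: 0.739
```

```bash
python3 -c "
from plan import *
s=read_state(); print(s['clock'],s['tool_pos'],s['force'],s['gripper_width']*85.4)
plan([((.6505,.159,.12),-.167)],step=40)"
```

```text
5.3 [0.60278333 0.15913867 0.11961021] [ 0.29999211 -0.25559931 -0.57905415] 63.14268560800731
2
[[-0.1, 0.0, 0.1], [-0.1, 0.0, 0.2]]
[[4, 24, 0], [4, 23, -1]]
```

Emit:
jog_arm(
  rot=[
    [-0.1,0,0.1],
    [-0.1,0,0.2],
    [0,0,0],
    [0,0,0],
  ],
  dp=[
    [4,24,0],
    [4,22,0],
    [0,0,0],
    [0,0,0],
  ],
  jaw=[55,55,55,55],
)

```text
clock: 5.7
tool_pos: [0.6433, 0.1589, 0.1165]
orientation: [[0.166, 0.986, -0.011], [0.986, -0.166, -0.001], [-0.003, -0.01, -1.0]]
force: [-0.5, 0.6, -1.2]
gripper_width: 0.741
```

```bash
python3 -c "
from plan import *
from m2 import run
d=grab('top','5');s=read_state(); print(s['clock'],s['tool_pos'],s['force'],s['gripper_width']*85.4)
run(d,'top')
d=grab('side','5');run(d,'side')
"
```

```text
5.75 [0.64327574 0.15886027 0.11655244] [-0.03855034  0.22720207 -0.05016848] 63.20742287677317
top peg [305.  163.6] 5 [0.6346 0.0771 0.054 ]
top peg [331.1 168.9] 8 [ 0.6185 -0.0055  0.054 ]
top peg [357.8 172. ] 5 [ 0.6094 -0.0896  0.054 ]
top cup [283. 157.] z 0.1624 encl [0.6327 0.1411 0.1624] mean [0.6329 0.1386 0.1607] ext [0.0433 0.0228]
top cup [407. 220.] z 0.0531 encl [ 0.4619 -0.2444  0.0531] mean [ 0.4622 -0.2448  0.0515] ext [0.0373 0.038 ]
top cup [371. 226.] z 0.0612 encl [ 0.4384 -0.1294  0.0612] mean [ 0.439  -0.1296  0.0594] ext [0.0492 0.0494]
side peg [317. 175.] 3 [ 0.6076 -0.0861  0.054 ]
side peg [264.3 196.3] 3 [0.6346 0.0786 0.054 ]
side peg [235. 208.] 4 [0.649  0.1621 0.054 ]
side cup [98. 90.] z 0.1729 encl [1.933  0.0499 0.1729] mean [1.9515 0.0556 0.1727] ext [0.0315 0.5193]
side cup [555.  46.] z 0.0617 encl [ 0.5893 -2.2114  0.0617] mean [ 0.5874 -2.2274  0.0614] ext [0.1961 0.0405]
side cup [230. 190.] z 0.1592 encl [0.6431 0.1727 0.1592] mean [0.645  0.1779 0.159 ] ext [0.0623 0.0354]
side cup [392. 183.] z 0.0492 encl [ 0.4618 -0.2401  0.0492] mean [ 0.4622 -0.2412  0.0484] ext [0.0408 0.039 ]
side cup [371. 205.] z 0.0571 encl [ 0.4383 -0.1244  0.0571] mean [ 0.4387 -0.1253  0.0564] ext [0.0503 0.0554]
side cup [247. 282.] z 0.0415 encl [0.4577 0.2703 0.0415] mean [0.4592 0.2698 0.0408] ext [0.0313 0.0312]
```

View pics/top_5.png

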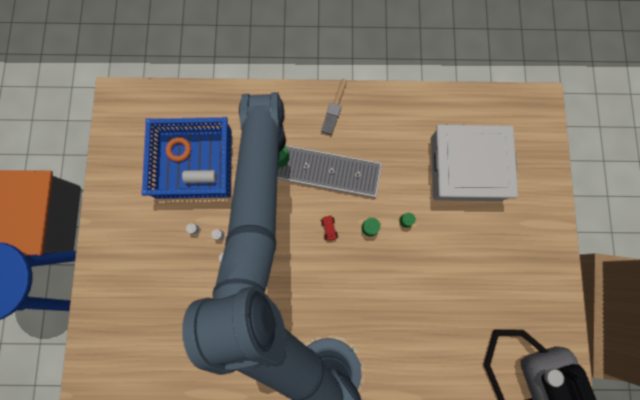

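View pics/side_5.png

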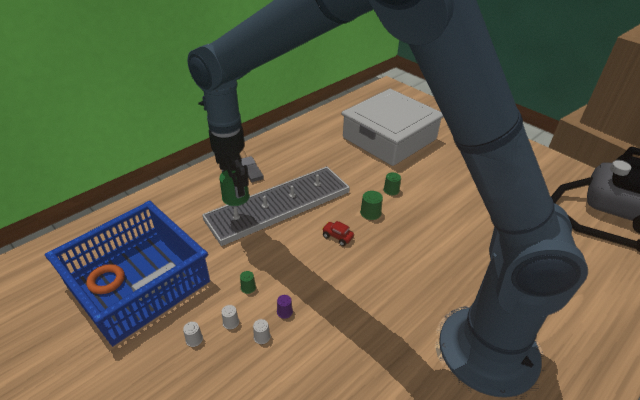

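Run:
```python
from h import *
d=dict(np.load('wrist_2.npz')); im=d['image']; P=cloud(d)
v=cv2.cvtColor(im,cv2.COLOR_RGB2GRAY)
for c in[(439,65),(433,139),(426,202),(425,259)]:
    x,y=c; w=v[y-10:y+11,x-12:x+11]
    t=im[y-22:y+22,x-32:x+18][:,:,::-1]
    cv2.imwrite(f'pics/p{y}.png',t)
    w=v[y-7:y+8,x-6:x+9].astype(int); print(c); print(w)
ims=[cv2.resize(cv2.imread(f'pics/p{y}.png'),(400,352),interpolation=cv2.INTER_NEAREST) for y in(65,139,202)]
cv2.imwrite('pics/pegs.png',cv2.resize(np.hstack(ims),(800,235)))
```

```text
(439, 65)
[[104 105 104 104 105 105 104 104 104 104 104 104 103 104 104]
 [151 127 107 105 104 105 103 104 103 105 104 103 105 104 103]
 [167 167 167 121 104 105 101 100 103 102 104 105 104 105 104]
 [168 168 140 115  94  93 100 112 110  95  88  81  78  80  80]
 [ 96  87  83  83  89 101 138 150 162 144  89  69  69  69  70]
 [ 79  77  76  83  95 119 166 176 174 175 113  73  66  69  67]
 [ 75  73  75  83  92 148 173 176 176 175 125  72  76  77  81]
 [ 71  71  74  83  91 163 177 177 176 176 135 107 105 103 103]
 [ 70  69  71  78  86 127 169 177 177 167 115 102 104 104 104]
 [ 69  69  69  76  80  89 147 171 151 114 104 104 103 103 104]
 [ 68  70  69  71  70  73  76  94  97 103 103 104 103 104 103]
 [ 69  68  67  69  70  71  77  89 102 104 104 105 104 104 103]
 [ 68  86 109 114 110 106 104 105 104 104 105 105 105 105 104]
 [150 156 159 138 110 104 105 104 105 105 104 103 103 104 104]
 [156 157 139 111 104 104 105  97  95  95  96  94  88  87  86]]
(433, 139)
[[165 172 172 172 157 116 105 105 104 104 103 104 104 105 104]
 [ 88 106 145 167 172 123 104 104 104 104 103 102 103 104 104]
 [ 84  
[... 2026 characters left out ...]
2 100]
 [ 79  74  78  83  89  95 105 107  95  84  83  83  84  72  68]
 [ 68  71  78  84  88  92 113 120 114  80  67  66  66  65  67]
 [ 68  66  73  83  97 114 143 151 135  88  74  76  76  75  75]
 [ 92  98  78  80 112 160 170 172 162 113 100  99  99 101 101]
 [ 61  62  61  69 106 162 171 172 158 115 101 102 100 101 100]
 [ 70  68  69  69  84 144 169 171 133 106 100 100 101 101 102]
 [ 71  70  70  71  83 100 104 105 103 100 100 101 101 101 102]
 [ 70  69  71  70  71  83  98 101 100  99  88  85  85  85  86]
 [ 70  69  70  70  70  71  67  66  67  67  65  66  66  67  67]
 [ 72  71  71  70  71  72  68  67  67  67  66  67  67  66  67]
 [ 71  70  70  70  70  72  71  75  89  90  90  90  91  92  91]]
```

View pics/pegs.png

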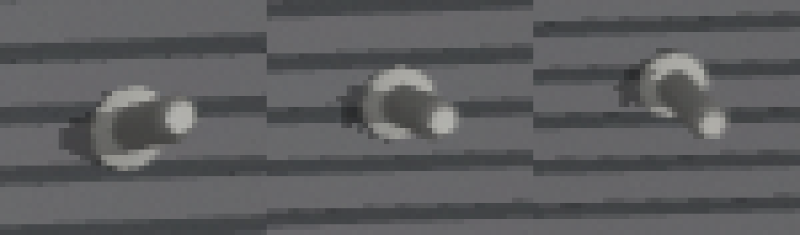

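Run:
```python
from plan import *
d=dict(np.load('wrist_2.npz')); im=d['image']; v=cv2.cvtColor(im,cv2.COLOR_RGB2GRAY)
for n,c in enumerate([(440,65),(434,139),(427,203),(426,259)]):
    x,y=c; w=np.clip(v[y-5:y+6,x-5:x+6].astype(float)-118,0,45)
    m=(w>0).astype(np.uint8); k,l=cv2.connectedComponents(m,connectivity=4); w[l!=l[5,5]]=0
    a,b=np.mgrid[-5:6,-5:6]; u=x+(w*b).sum()/w.sum(); vv=y+(w*a).sum()/w.sum()
    print('P',n+1,round(u,1),round(vv,1),onz(d,u,vv,.054).round(4))
plan([((.651,.159,.115),-.167)],step=40)
```

```text
P 1 440.3 64.5 [0.6518 0.1592 0.054 ]
P 2 433.7 139.2 [0.6366 0.0762 0.054 ]
P 3 427.2 202.9 [ 0.6206 -0.0055  0.054 ]
P 4 425.5 259.6 [ 0.6097 -0.0901  0.054 ]
1
[[-0.6, 0.1, -0.0]]
[[1, 8, 2]]
```

Emit:
jog_arm(
  rot=[
    [-0.6,0.1,0],
    [0,0,0],
    [0,0,0],
  ],
  dp=[
    [0,9,12],
    [0,1,20],
    [0,0,0],
  ],
  jaw=[55,55,55],
)

```text
clock: 6.1
tool_pos: [0.6515, 0.1579, 0.0832]
orientation: [[0.165, 0.986, 0.001], [0.986, -0.165, 0.001], [0.001, 0.001, -1.0]]
force: [-0.3, -1.1, -0.9]
gripper_width: 0.738
```

```bash
python3 -c "
from plan import *
s=read_state(); print(s['clock'],s['tool_pos'],s['force'])
plan([((.652,.159,.080),-.167),((.652,.159,.044),-.167)],step=15)"
```

```text
6.1 [0.65149856 0.15792497 0.08322669] [-0.25623697 -1.05573905 -0.896908  ]
4
[[0.0, -0.1, 0.1], [0.0, 0.0, -0.0], [0.0, 0.0, -0.0], [0.0, 0.0, -0.0]]
[[1, 0, 3], [0, 0, 12], [0, 0, 12], [0, 0, 12]]
```

Emit:
jog_arm(
  rot=[
    [0,0,0],
    [0,0,0],
    [0,0,0],
    [0,0,0],
    [0,0,0],
  ],
  dp=[
    [1,0,8],
    [0,0,10],
    [0,0,10],
    [0,0,8],
    [0,0,0],
  ],
  jaw=[55,55,55,55,55],
)

```text
clock: 6.6
tool_pos: [0.6514, 0.1592, 0.0444]
orientation: [[0.165, 0.986, 0.001], [0.986, -0.165, 0.001], [0.001, 0.001, -1.0]]
force: [0.5, 0.8, -1.8]
gripper_width: 0.742
```

Emit:
jog_arm(
  rot=[
    [0,0,0],
    [0,0,0],
    [0,0,0],
    [0,0,0],
    [0,0,0],
  ],
  dp=[
    [0,0,2],
    [0,0,0],
    [0,0,0],
    [0,0,0],
    [0,0,0],
  ],
  jaw=[55,55,85,85,85],
)

```text
clock: 7.1
tool_pos: [0.6531, 0.1593, 0.0439]
orientation: [[0.165, 0.986, 0.004], [0.986, -0.165, 0.002], [0.002, 0.004, -1.0]]
force: [0.2, -0.1, 0.7]
gripper_width: 0.994
```

```bash
python3 -c "
from plan import *
s=read_state(); print(s['clock'],s['tool_pos'],s['force'],s['gripper_width'])
plan([((.651,.159,.15),-.167),((.45,-.12,.12),-.167)],step=40)"
```

```text
7.1 [0.65308784 0.15929788 0.04387252] [ 0.23724531 -0.14351581  0.66898763] 0.9936752676050392
12
[[0.1, -0.0, 0.0], [0.1, -0.1, 0.0], [0.0, -0.0, 0.1], [0.0, -0.0, -0.0], [0.0, -0.0, -0.0], [0.0, -0.0, -0.0], [0.0, -0.0, -0.0], [0.0, -0.0, -0.0], [0.0, -0.0, -0.0], [0.0, -0.0, -0.0], [0.0, -0.0, -0.0], [0.0, -0.0, -0.0]]
[[0, -1, -35], [0, 0, -36], [0, -1, -35], [-34, -17, 3], [-34, -17, 3], [-34, -17, 3], [-35, -17, 3], [-34, -17, 4], [-35, -17, 3], [-34, -17, 4], [-35, -16, 3], [-34, -17, 4]]
```

Emit:
jog_arm(
  rot=[
    [0,0,0],
    [0,0,0],
    [0,0,0],
    [0,0,0],
    [0,0,0],
    [0,0,0],
    [0,0,0],
    [0,0,0],
    [0,0,0],
    [0,0,0],
    [0,0,0],
    [0,0,0],
  ],
  dp=[
    [0,-1,-35],
    [0,0,-38],
    [0,-1,-40],
    [-34,-17,3],
    [-34,-17,3],
    [-34,-17,3],
    [-35,-17,3],
    [-34,-17,4],
    [-35,-17,3],
    [-34,-17,4],
    [-20,-10,0],
    [0,0,0],
  ],
  jaw=[85,85,85,85,85,85,85,85,85,85,85,85],
)

```text
clock: 8.3
tool_pos: [0.4797, -0.0819, 0.1399]
orientation: [[0.163, 0.986, 0.019], [0.987, -0.163, 0.009], [0.012, 0.017, -1.0]]
force: [-0.8, 0.4, -0.8]
gripper_width: 0.996
```

```bash
python3 -c "
from plan import *
from m2 import run
d=grab('wrist','6'); d2=grab('top','6')
s=read_state(); print(s['clock'],s['tool_pos'],s['orientation'].round(3)[:,1])
run(d,'w');run(d2,'top')
plan([((.440,-.127,.1),-.167)],step=40)"
```

```text
8.4 [ 0.48219385 -0.07871026  0.14026162] [ 0.987 -0.158  0.019]
w peg [493.1  73. ] 110 [ 0.6189 -0.0056  0.054 ]
w peg [477.2 189.3] 84 [ 0.608  -0.0894  0.054 ]
w cup [279. 256.] z 0.0588 encl [ 0.4412 -0.1276  0.0588] mean [ 0.4411 -0.1282  0.0581] ext [0.0519 0.0528]
w cup [324. 340.] z 0.05 encl [ 0.4645 -0.2394  0.05  ] mean [ 0.4645 -0.2346  0.0493] ext [0.0401 0.0214]
top peg [279.9 166.2] 19 [0.6253 0.1561 0.054 ]
top peg [304.8 163.8] 4 [0.6341 0.0779 0.054 ]
top peg [331.2 168.7] 6 [ 0.6191 -0.0056  0.054 ]
top cup [280. 158.] z 0.0885 encl [0.6492 0.1572 0.0885] mean [0.6496 0.1572 0.0868] ext [0.0615 0.0594]
top cup [407. 220.] z 0.0529 encl [ 0.4626 -0.2447  0.0529] mean [ 0.4626 -0.2449  0.0511] ext [0.0377 0.0376]
top cup [245. 219.] z 0.0447 encl [0.459  0.2628 0.0447] mean [0.4592 0.2631 0.043 ] ext [0.0254 0.0253]
2
[[0.5, -0.4, 0.2], [0.6, -0.3, 0.3]]
[[-27, -17, 19], [-28, -18, 20]]
```

View pics/wrist_6.png

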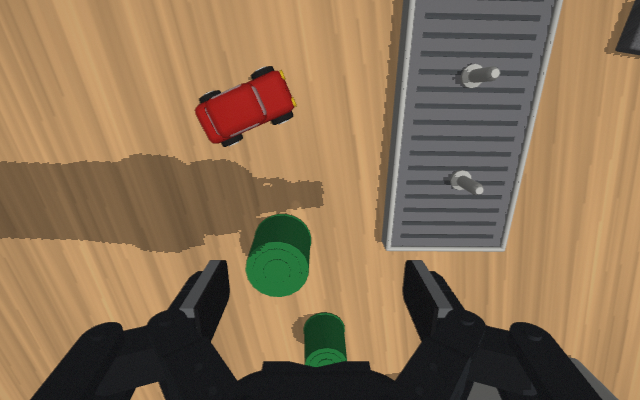

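View pics/top_6.png

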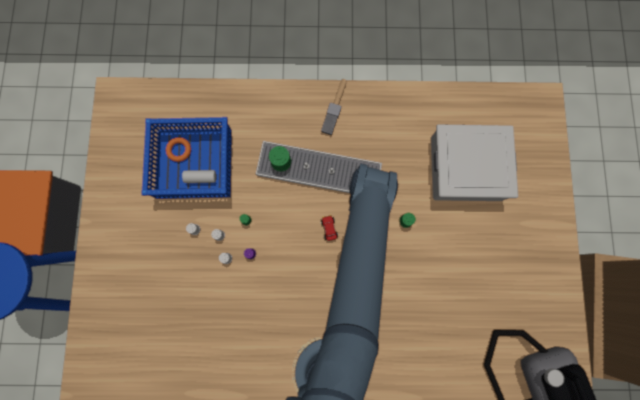

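Cup A is on peg 1: its top is 20 mm higher than when it stood on the counter. Now B.

Emit:
jog_arm(
  rot=[
    [0.5,-0.4,0.2],
    [0.6,-0.3,0.3],
    [0,0,0],
    [0,0,0],
  ],
  dp=[
    [-26,-17,18],
    [-26,-18,20],
    [0,0,0],
    [0,0,0],
  ],
  jaw=[85,85,80,80],
)

```text
clock: 8.8
tool_pos: [0.4483, -0.1185, 0.1026]
orientation: [[0.153, 0.988, 0.01], [0.988, -0.154, 0.001], [0.003, 0.009, -1.0]]
force: [-0.3, 0.5, 0.3]
gripper_width: 0.936
```

```bash
python3 -c "
from plan import *
s=read_state(); print(s['clock'],s['tool_pos'],np.round(s['joint_positions'],2))
plan([((.4412,-.1278,.05),-.167),((.4412,-.1278,.016),-.167)],step=20)"
```

```text
8.8 [ 0.4482729  -0.11845265  0.10260733] [-0.42  0.23  0.65  2.17 -0.2   0.78  0.21]
5
[[0.2, -0.1, 0.2], [0.2, -0.0, 0.3], [0.1, -0.1, 0.2], [0.0, 0.0, 0.0], [0.0, 0.0, 0.0]]
[[-3, -2, 18], [-4, -2, 17], [-3, -2, 18], [0, 0, 17], [0, 0, 17]]
```

Emit:
jog_arm(
  rot=[
    [0.2,-0.1,0.2],
    [0.2,0,0.3],
    [0.1,-0.1,0.2],
    [0,0,0],
  ],
  dp=[
    [-3,-3,16],
    [-3,-4,10],
    [-3,-4,8],
    [0,0,0],
  ],
  jaw=[80,80,80,80],
)

```text
clock: 9.2
tool_pos: [0.4431, -0.1207, 0.0693]
orientation: [[0.156, 0.988, 0.007], [0.988, -0.156, -0.0], [0.001, 0.007, -1.0]]
force: [-1.1, 0.5, -0.1]
gripper_width: 0.936
```

```bash
python3 -c "
from plan import *
s=read_state(); print(s['clock'],s['tool_pos'],np.round(s['joint_positions'],2))
plan([((.4412,-.1278,.016),-.167)],step=20)"
```

```text
9.2 [ 0.44314179 -0.12074898  0.06932942] [-0.38  0.29  0.62  2.2  -0.26  0.71  0.26]
3
[[0.1, -0.0, 0.2], [0.2, -0.0, 0.2], [0.1, -0.1, 0.2]]
[[-2, 0, 18], [-3, -1, 18], [-2, 0, 17]]
```

Emit:
jog_arm(
  rot=[
    [0.2,0,0.2],
    [0.3,0,0.2],
    [0.3,0,0.2],
    [0.2,0,0],
    [0,0,0],
  ],
  dp=[
    [-4,-2,14],
    [-4,-4,14],
    [-3,-4,14],
    [-2,-2,8],
    [0,0,0],
  ],
  jaw=[80,80,80,80,80],
)

```text
clock: 9.7
tool_pos: [0.4317, -0.1309, 0.0177]
orientation: [[0.164, 0.986, -0.007], [0.986, -0.164, 0.003], [0.002, -0.007, -1.0]]
force: [-0.2, 0.2, 0.5]
gripper_width: 0.942
```

```bash
python3 -c "
from plan import *
s=read_state(); print(s['clock'],s['tool_pos'],np.round(s['joint_positions'],2))
plan([((.4412,-.1278,.018),-.167)],step=10)"
```

```text
9.7 [ 0.4317171  -0.13091656  0.01770246] [-0.29  0.4   0.56  2.22 -0.37  0.62  0.37]
1
[[-0.4, -0.1, 0.1]]
[[5, 9, 0]]
```

Emit:
jog_arm(
  rot=[
    [-0.4,0,0.1],
    [0,0,0],
    [0,0,0],
    [0,0,0],
    [0,0,0],
    [0,0,0],
    [0,0,0],
  ],
  dp=[
    [4,9,0],
    [0,0,0],
    [0,0,0],
    [0,0,0],
    [0,0,0],
    [0,0,0],
    [0,0,0],
  ],
  jaw=[80,80,45,45,45,45,45],
)

```text
clock: 10.4
tool_pos: [0.4441, -0.1281, 0.019]
orientation: [[0.165, 0.986, 0.004], [0.986, -0.165, 0.002], [0.003, 0.004, -1.0]]
force: [0.2, -0.8, -0.2]
gripper_width: 0.616
```

```bash
python3 -c "
from plan import *
s=read_state(); print(s['clock'],s['tool_pos'],s['orientation'][:,2],s['gripper_width']*85.4,s['force'])
d=grab('wrist','7')
plan([((.4412,-.1278,.1),-.167),((.637,.0765,.11),-.167)],step=40)"
```

```text
10.4 [ 0.44407238 -0.12813529  0.01904307] [ 0.00434795  0.00226186 -0.99998799] 52.57657776562171 [ 0.20002731 -0.82913848 -0.21152739]
11
[[0.1, -0.1, 0.0], [0.1, -0.0, 0.0], [0.0, -0.1, 0.0], [0.0, 0.0, 0.0], [0.0, 0.0, 0.0], [0.0, 0.0, 0.0], [0.0, 0.0, 0.0], [0.0, 0.0, 0.0], [0.0, 0.0, 0.0], [0.0, 0.0, 0.0], [0.0, 0.0, 0.0]]
[[0, -1, -27], [0, -1, -27], [0, -1, -27], [29, 20, -1], [29, 20, -1], [29, 20, -1], [29, 20, -1], [29, 20, -2], [30, 20, -1], [29, 20, -2], [30, 20, -1]]
```

View pics/wrist_7.png

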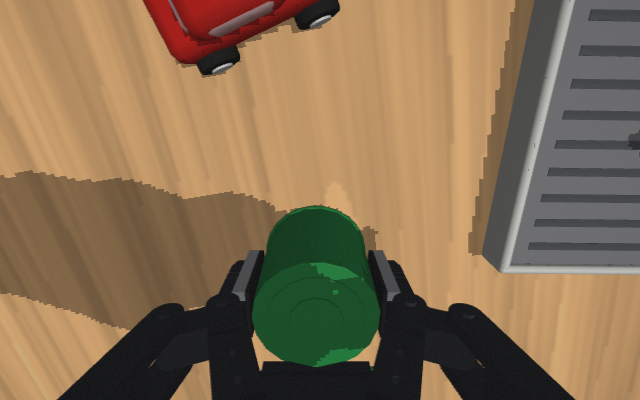

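B is gripped at 52.6 mm. I'll carry it to just above peg 2.

Emit:
jog_arm(
  rot=[
    [0,0,0],
    [0,0,0],
    [0,0,0],
    [0,0,0],
    [0,0,0],
    [0,0,0],
    [0,0,0],
    [0,0,0],
    [0,0,0],
    [0,0,0],
    [0,0,0],
    [0,0,0],
  ],
  dp=[
    [0,-1,-30],
    [0,-1,-30],
    [0,-1,-30],
    [25,17,-1],
    [29,20,-1],
    [29,20,-1],
    [29,20,-1],
    [29,20,-1],
    [29,20,-1],
    [20,14,0],
    [0,0,0],
    [0,0,0],
  ],
  jaw=[45,45,45,45,45,45,45,45,45,45,45,45],
)

```text
clock: 11.65
tool_pos: [0.6036, 0.0435, 0.1169]
orientation: [[0.171, 0.985, -0.001], [0.985, -0.171, 0.006], [0.006, -0.002, -1.0]]
force: [-0.4, -0.9, -0.9]
gripper_width: 0.616
```

```bash
python3 -c "
from plan import *
s=read_state(); print(s['clock'],s['tool_pos'],s['gripper_width']*85.4,s['force'])
plan([((.637,.0765,.095),-.167)],step=25)"
```

```text
11.65 [0.60360363 0.04345016 0.11689816] 52.595964766014454 [-0.41984765 -0.90353154 -0.86765506]
3
[[-0.0, -0.1, -0.1], [-0.1, -0.1, -0.1], [-0.0, -0.1, -0.1]]
[[13, 9, 7], [13, 9, 8], [12, 9, 7]]
```

Emit:
jog_arm(
  rot=[
    [0,-0.1,-0.1],
    [-0.1,-0.1,-0.1],
    [0,-0.1,-0.1],
    [0,0,0],
    [0,0,0],
  ],
  dp=[
    [13,9,7],
    [13,9,8],
    [12,9,7],
    [0,0,0],
    [0,0,0],
  ],
  jaw=[45,45,45,45,45],
)

```text
clock: 12.15
tool_pos: [0.6346, 0.0727, 0.0926]
orientation: [[0.171, 0.985, -0.005], [0.985, -0.171, -0.002], [-0.003, -0.005, -1.0]]
force: [-0.2, -0.5, -1.5]
gripper_width: 0.613
```

```bash
python3 -c "
from plan import *
s=read_state(); print(s['clock'],s['tool_pos'],s['gripper_width']*85.4,s['force'])
plan([((.637,.0765,.078),-.167),((.637,.0765,.04),-.167)],step=15)"
```

```text
12.15 [0.63463619 0.07272927 0.09258393] 52.346721108530176 [-0.17888283 -0.45116991 -1.45087808]
5
[[-0.1, 0.1, -0.1], [-0.2, 0.1, -0.2], [0.0, -0.0, 0.0], [0.0, -0.0, 0.0], [0.0, -0.0, 0.0]]
[[2, 1, 7], [2, 1, 8], [0, 0, 13], [0, 0, 12], [0, 0, 13]]
```

Emit:
jog_arm(
  rot=[
    [-0.1,0.1,-0.1],
    [-0.2,0.1,-0.2],
    [0,0,0],
    [0,0,0],
  ],
  dp=[
    [2,1,7],
    [2,1,8],
    [0,0,4],
    [0,0,0],
  ],
  jaw=[45,45,45,45],
)

```text
clock: 12.55
tool_pos: [0.6363, 0.0742, 0.0721]
orientation: [[0.168, 0.986, 0.0], [0.986, -0.168, -0.0], [-0.0, 0.0, -1.0]]
force: [0.0, 0.5, 0.5]
gripper_width: 0.614
```

```bash
python3 -c "
from plan import *
s=read_state(); print(s['clock'],s['tool_pos'],s['gripper_width']*85.4,s['force'])
plan([((.637,.0765,.04),-.167)],step=12)"
```

```text
12.55 [0.63626476 0.07421835 0.07211353] 52.45584619412147 [0.025045   0.49261535 0.47378459]
3
[[0.0, 0.0, -0.0], [0.0, 0.0, -0.1], [0.0, 0.0, -0.0]]
[[1, 0, 11], [1, 0, 11], [0, 0, 10]]
```

Emit:
jog_arm(
  rot=[
    [0,0,0],
    [0,0,0],
    [0,0,0],
    [0,0,0],
  ],
  dp=[
    [2,0,10],
    [1,0,10],
    [1,0,10],
    [0,0,0],
  ],
  jaw=[45,45,45,45],
)

```text
clock: 12.95
tool_pos: [0.6365, 0.0782, 0.0394]
orientation: [[0.169, 0.986, -0.001], [0.986, -0.169, -0.0], [-0.0, -0.0, -1.0]]
force: [-0.6, 0.5, -0.3]
gripper_width: 0.619
```

```bash
python3 -c "
from plan import *
s=read_state(); print(s['clock'],s['tool_pos'],s['gripper_width']*85.4,s['force'])
plan([((.637,.0765,.04),-.167)],step=12)"
```

```text
12.95 [0.63652895 0.07818491 0.03935759] 52.85558334369637 [-0.5520143   0.50922283 -0.33100606]
1
[[-0.0, 0.0, -0.2]]
[[-2, 1, -1]]
```

Emit:
jog_arm(
  rot=[
    [0,0,0],
    [0,0,0],
    [0,0,0],
    [0,0,0],
    [0,0,0],
    [0,0,0],
    [0,0,0],
  ],
  dp=[
    [-2,0,-1],
    [0,0,0],
    [0,0,0],
    [0,0,0],
    [0,0,-30],
    [0,0,-40],
    [0,0,-40],
  ],
  jaw=[45,45,80,80,80,80,80],
)

```text
clock: 13.65
tool_pos: [0.6314, 0.0755, 0.147]
orientation: [[0.169, 0.985, -0.014], [0.986, -0.169, -0.004], [-0.006, -0.013, -1.0]]
force: [0.9, 1.4, 0.1]
gripper_width: 0.938
```

```bash
python3 -c "
from plan import *
s=read_state(); print(s['clock'],s['tool_pos'],s['gripper_width']*85.4,s['force'])
plan([((.475,-.22,.13),-.167)],step=42)"
```

```text
13.65 [0.63137666 0.07552035 0.14702178] 80.10529642838988 [0.85857867 1.37355387 0.11936316]
8
[[-0.1, 0.0, -0.0], [-0.1, 0.0, -0.0], [-0.1, 0.1, -0.0], [-0.1, 0.0, -0.0], [-0.1, 0.1, -0.0], [-0.1, 0.1, -0.1], [-0.1, 0.0, -0.0], [-0.0, 0.1, -0.1]]
[[-40, -13, 3], [-40, -13, 2], [-40, -13, 3], [-40, -13, 2], [-39, -13, 2], [-40, -13, 2], [-39, -13, 3], [-40, -13, 2]]
```

Emit:
jog_arm(
  rot=[
    [-0.1,0,0],
    [-0.1,0,0],
    [-0.1,0.1,0],
    [-0.1,0,0],
    [-0.1,0.1,0],
    [-0.1,0.1,-0.1],
    [-0.1,0,0],
    [0,0,0],
    [0,0,0],
    [0,0,0],
  ],
  dp=[
    [-40,-13,0],
    [-40,-13,2],
    [-40,-13,2],
    [-40,-13,2],
    [-39,-13,2],
    [-40,-13,2],
    [-30,-10,3],
    [-15,-5,2],
    [0,0,0],
    [0,0,0],
  ],
  jaw=[80,80,80,80,75,70,70,70,70,70],
)

```text
clock: 14.65
tool_pos: [0.5001, -0.1972, 0.1455]
orientation: [[0.166, 0.986, 0.036], [0.986, -0.166, 0.006], [0.012, 0.034, -0.999]]
force: [-0.3, 0.3, 0.2]
gripper_width: 0.815
```

```bash
python3 -c "
from plan import *
from m2 import run
d=grab('wrist','8'); d2=grab('top','8')
s=read_state(); print(s['clock'],s['tool_pos'])
run(d,'w'); run(d2,'top')
plan([((.4648,-.2415,.08),-.167)],step=25)"
```

```text
14.75 [ 0.50058105 -0.19636657  0.14544555]
w peg [440.2  34.5] 118 [ 0.6084 -0.0907  0.054 ]
w cup [282. 250.] z 0.0508 encl [ 0.4648 -0.2437  0.0508] mean [ 0.4646 -0.2444  0.0501] ext [0.0405 0.0415]
top peg [288.4 162. ] 5 [0.6392 0.1297 0.054 ]
top peg [282.3 167.1] 7 [0.6222 0.1485 0.054 ]
top peg [311.  169.6] 7 [0.6154 0.0579 0.054 ]
top peg [303.  170.6] 7 [0.6119 0.083  0.054 ]
top peg [331.2 168.8] 4 [ 0.6189 -0.0059  0.054 ]
top peg [358. 172.] 5 [ 0.6094 -0.0903  0.054 ]
top cup [280. 158.] z 0.0887 encl [0.6496 0.1572 0.0887] mean [0.6496 0.1575 0.0871] ext [0.0617 0.0593]
top cup [307. 164.] z 0.081 encl [0.6328 0.0726 0.081 ] mean [0.6335 0.0722 0.0794] ext [0.0491 0.0468]
top cup [245. 219.] z 0.0454 encl [0.4585 0.2626 0.0454] mean [0.459  0.2639 0.0435] ext [0.0251 0.025 ]
4
[[0.5, -0.2, 0.0], [0.5, -0.2, 0.0], [0.5, -0.1, 0.1], [0.4, -0.2, 0.0]]
[[-13, -8, 16], [-13, -7, 16], [-12, -7, 16], [-13, -7, 16]]
```

View pics/wrist_8.png

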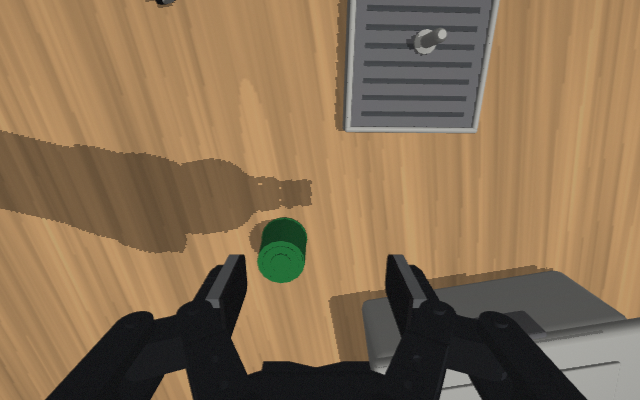

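View pics/top_8.png

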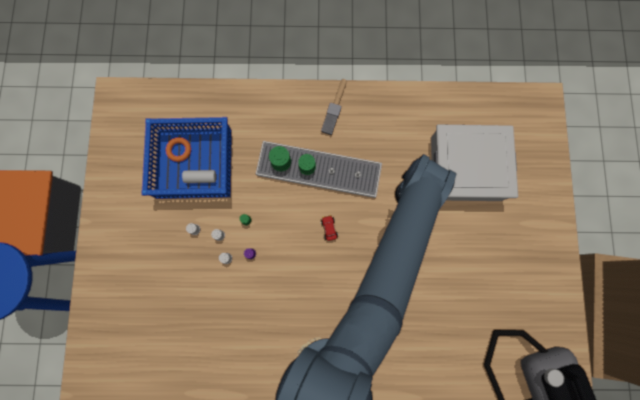

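Emit:
jog_arm(
  rot=[
    [0.5,-0.2,0],
    [0.5,-0.2,0],
    [0.5,-0.1,0.1],
    [0.4,-0.2,0],
    [0,0,0],
    [0,0,0],
  ],
  dp=[
    [-13,-8,14],
    [-13,-7,16],
    [-12,-7,16],
    [-10,-5,14],
    [0,0,0],
    [0,0,0],
  ],
  jaw=[70,70,70,70,70,70],
)

```text
clock: 15.35
tool_pos: [0.4772, -0.2289, 0.0839]
orientation: [[0.143, 0.99, 0.006], [0.99, -0.143, 0.002], [0.003, 0.006, -1.0]]
force: [-0.7, -0.0, 0.6]
gripper_width: 0.825
```

```bash
python3 -c "
from plan import *
s=read_state(); print(s['clock'],s['tool_pos'],np.round(s['joint_positions'],2))
plan([((.4648,-.2432,.05),-.167),((.4648,-.2432,.012),-.167)],step=18)"
```

```text
15.35 [ 0.47718957 -0.22890312  0.08391264] [-0.18  0.4   0.64  2.03 -0.34  0.81  0.52]
6
[[0.1, -0.1, 0.4], [0.1, -0.0, 0.5], [0.1, -0.1, 0.4], [0.0, 0.0, 0.0], [0.0, 0.0, 0.0], [0.0, 0.0, 0.0]]
[[-5, -3, 11], [-6, -4, 11], [-5, -3, 12], [0, 0, 13], [0, 0, 12], [0, 0, 13]]
```

Emit:
jog_arm(
  rot=[
    [0.1,-0.1,0.4],
    [0.1,0,0.5],
    [0.1,-0.1,0.4],
    [0,0,0],
  ],
  dp=[
    [-6,-4,6],
    [-6,-5,6],
    [-5,-5,6],
    [0,0,0],
  ],
  jaw=[70,70,70,70],
)

```text
clock: 15.75
tool_pos: [0.4632, -0.2421, 0.0663]
orientation: [[0.162, 0.987, 0.004], [0.987, -0.162, -0.0], [0.001, 0.004, -1.0]]
force: [0.0, -0.2, 0.4]
gripper_width: 0.82
```

```bash
python3 -c "
from plan import *
s=read_state(); print(s['clock'],s['tool_pos'])
plan([((.4648,-.2432,.012),-.167)],step=15)"
```

```text
15.75 [ 0.46324272 -0.24211111  0.06628443]
4
[[0.1, -0.0, 0.1], [0.1, -0.0, 0.1], [0.0, -0.0, 0.0], [0.1, -0.0, 0.1]]
[[0, 0, 14], [0, 1, 13], [0, 0, 14], [-1, 1, 13]]
```

Emit:
jog_arm(
  rot=[
    [0.1,0,0.1],
    [0.1,0,0.1],
    [0,0,0],
    [0.1,0,0.1],
    [0,0,0],
  ],
  dp=[
    [0,0,13],
    [0,0,13],
    [0,0,13],
    [-1,0,13],
    [0,0,0],
  ],
  jaw=[70,70,70,70,70],
)

```text
clock: 16.25
tool_pos: [0.4631, -0.2427, 0.0093]
orientation: [[0.168, 0.986, -0.001], [0.986, -0.167, 0.002], [0.001, -0.002, -1.0]]
force: [-0.5, 0.1, 0.3]
gripper_width: 0.82
```

```bash
python3 -c "
from plan import *
s=read_state(); print(s['clock'],s['tool_pos'],s['force'])
plan([((.4648,-.2432,.014),-.167)],step=15)"
```

```text
16.25 [ 0.46314077 -0.24272954  0.00927262] [-0.4853362   0.09187724  0.25394731]
1
[[-0.1, -0.1, -0.1]]
[[0, 2, -5]]
```

Emit:
jog_arm(
  rot=[
    [-0.1,-0.1,0],
    [0,0,0],
    [0,0,0],
    [0,0,0],
    [0,0,0],
    [0,0,0],
    [0,0,0],
  ],
  dp=[
    [0,2,-4],
    [0,0,0],
    [0,0,0],
    [0,0,0],
    [0,0,0],
    [0,0,0],
    [0,0,0],
  ],
  jaw=[70,36,36,36,36,36,36],
)

```text
clock: 16.95
tool_pos: [0.4665, -0.2436, 0.0146]
orientation: [[0.168, 0.986, 0.003], [0.986, -0.168, -0.001], [-0.001, 0.003, -1.0]]
force: [0.8, 0.5, -0.6]
gripper_width: 0.506
```

```bash
python3 -c "
from plan import *
s=read_state(); print(s['clock'],s['tool_pos'],s['orientation'][:,2],s['gripper_width']*85.4,s['force'])
d=grab('wrist','9')
plan([((.4648,-.2432,.1),-.167),((.6207,-.005,.105),-.167)],step=40)"
```

```text
16.95 [ 0.46652159 -0.2436369   0.01455602] [ 0.00250725 -0.00136886 -0.99999592] 43.17815652880335 [ 0.7926548   0.53682684 -0.57393534]
11
[[0.0, 0.0, -0.0], [0.1, 0.0, -0.0], [0.0, 0.1, -0.1], [0.0, -0.0, 0.0], [0.0, -0.0, 0.0], [0.0, -0.0, 0.0], [0.0, -0.0, 0.0], [0.0, -0.0, 0.0], [0.0, -0.0, 0.0], [0.0, -0.0, 0.0], [0.0, -0.0, 0.0]]
[[0, 0, -28], [0, -1, -29], [0, -1, -28], [33, 14, -1], [33, 14, -1], [32, 14, -1], [33, 15, 0], [32, 14, -1], [33, 15, 0], [32, 14, -1], [33, 15, 0]]
```

View pics/wrist_9.png

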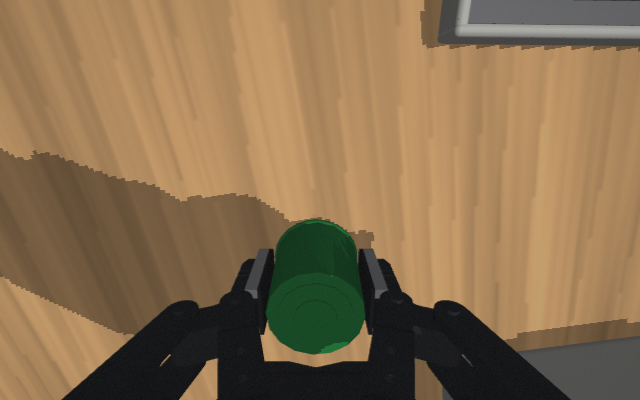

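Emit:
jog_arm(
  rot=[
    [0,0,0],
    [0,0,0],
    [0,0,0],
    [0,0,0],
    [0,0,0],
    [0,0,0],
    [0,0,0],
    [0,0,0],
    [0,0,0],
    [0,0,0],
    [0,0,0],
    [0,0,0],
  ],
  dp=[
    [0,0,-30],
    [0,-1,-32],
    [0,-1,-30],
    [26,11,-1],
    [33,14,-1],
    [33,14,-1],
    [33,14,0],
    [33,14,-1],
    [33,14,0],
    [20,10,0],
    [0,0,0],
    [0,0,0],
  ],
  jaw=[36,36,36,36,36,36,36,36,36,36,36,36],
)

```text
clock: 18.2
tool_pos: [0.5929, -0.0453, 0.1142]
orientation: [[0.174, 0.985, 0.003], [0.985, -0.174, -0.0], [0.0, 0.003, -1.0]]
force: [-1.0, -0.6, 0.1]
gripper_width: 0.508
```

```bash
python3 -c "
from plan import *
s=read_state(); print(s['clock'],s['tool_pos'],s['gripper_width']*85.4,s['force'])
plan([((.6207,-.005,.09),-.167)],step=25)"
```

```text
18.2 [ 0.59290913 -0.04528158  0.11417951] 43.388363832358486 [-1.01826893 -0.55239413  0.07139602]
3
[[0.1, -0.0, -0.1], [0.0, -0.0, -0.2], [0.1, -0.0, -0.1]]
[[15, 7, 8], [15, 7, 8], [14, 6, 8]]
```

Emit:
jog_arm(
  rot=[
    [0.1,0,-0.1],
    [0,0,-0.2],
    [0.1,0,-0.1],
    [0,0,0],
    [0,0,0],
  ],
  dp=[
    [15,7,8],
    [15,7,8],
    [14,6,8],
    [0,0,0],
    [0,0,0],
  ],
  jaw=[36,36,36,36,36],
)

```text
clock: 18.7
tool_pos: [0.62, -0.0065, 0.0869]
orientation: [[0.173, 0.985, -0.004], [0.985, -0.173, -0.001], [-0.001, -0.004, -1.0]]
force: [0.0, -0.9, -0.1]
gripper_width: 0.512
```

```bash
python3 -c "
from plan import *
s=read_state(); print(s['clock'],s['tool_pos'],s['gripper_width']*85.4,s['force'])
plan([((.6207,-.005,.075),-.167),((.6207,-.005,.035),-.167)],step=11)"
```

```text
18.7 [ 0.61996604 -0.00646024  0.08687285] 43.738783486804046 [ 0.02136636 -0.894504   -0.1111087 ]
6
[[-0.1, 0.0, -0.2], [-0.1, 0.1, -0.2], [-0.0, -0.0, 0.0], [-0.0, -0.0, 0.0], [-0.0, -0.0, 0.0], [-0.0, -0.0, 0.0]]
[[1, 0, 6], [1, 1, 6], [0, 0, 10], [0, 0, 10], [0, 0, 10], [0, 0, 10]]
```

Emit:
jog_arm(
  rot=[
    [-0.1,0,-0.2],
    [-0.1,0.1,-0.2],
    [0,0,0],
    [0,0,0],
    [0,0,0],
  ],
  dp=[
    [1,0,7],
    [1,1,8],
    [0,0,10],
    [0,0,10],
    [0,0,0],
  ],
  jaw=[36,36,36,36,36],
)

```text
clock: 19.2
tool_pos: [0.62, -0.007, 0.0487]
orientation: [[0.168, 0.986, -0.001], [0.986, -0.168, -0.001], [-0.001, -0.001, -1.0]]
force: [-0.2, -0.2, -0.4]
gripper_width: 0.508
```

```bash
python3 -c "
from plan import *
s=read_state(); print(s['clock'],s['tool_pos'],s['gripper_width']*85.4,s['force'])
plan([((.6207,-.005,.0355),-.167)],step=11)"
```

```text
19.2 [ 0.61996216 -0.00695381  0.0486648 ] 43.414509643921235 [-0.24848909 -0.23530798 -0.43441965]
2
[[-0.0, 0.0, -0.1], [-0.1, 0.0, -0.0]]
[[1, 0, 7], [1, 0, 6]]
```

Emit:
jog_arm(
  rot=[
    [0,0,0],
    [0,0,0],
    [0,0,0],
    [0,0,0],
  ],
  dp=[
    [2,0,7],
    [1,1,5],
    [0,0,0],
    [0,0,0],
  ],
  jaw=[36,36,36,36],
)

```text
clock: 19.6
tool_pos: [0.6215, -0.0044, 0.0353]
orientation: [[0.169, 0.986, -0.002], [0.986, -0.169, -0.001], [-0.001, -0.002, -1.0]]
force: [-0.5, -0.0, -0.2]
gripper_width: 0.503
```

Emit:
jog_arm(
  rot=[
    [0,0,0],
    [0,0,0],
    [0,0,0],
    [0,0,0],
    [0,0,0],
    [0,0,0],
  ],
  dp=[
    [0,0,0],
    [0,0,0],
    [0,0,0],
    [0,0,-30],
    [0,0,-40],
    [0,0,-45],
  ],
  jaw=[70,70,70,70,65,60],
)

```text
clock: 20.2
tool_pos: [0.6161, -0.0038, 0.1467]
orientation: [[0.169, 0.986, -0.017], [0.986, -0.169, -0.002], [-0.005, -0.016, -1.0]]
force: [0.8, 0.0, -0.1]
gripper_width: 0.704
```

```bash
python3 -c "
from plan import *
s=read_state(); print(s['clock'],s['tool_pos'],s['gripper_width']*85.4,s['force'])
plan([((.475,.24,.13),-.167)],step=42)"
```

```text
20.2 [ 0.6160729  -0.00377872  0.14668431] 60.098287091571216 [ 0.83725235  0.03929822 -0.09670768]
7
[[-0.1, 0.0, -0.0], [-0.1, 0.1, -0.0], [-0.1, 0.0, -0.0], [-0.2, 0.1, -0.0], [-0.1, 0.0, -0.0], [-0.2, 0.1, -0.1], [-0.1, 0.0, -0.0]]
[[31, -26, 3], [31, -26, 3], [31, -26, 2], [31, -25, 3], [31, -26, 2], [31, -25, 2], [31, -26, 3]]
```

Emit:
jog_arm(
  rot=[
    [-0.1,0,0],
    [-0.1,0.1,0],
    [-0.1,0,0],
    [-0.2,0.1,0],
    [-0.1,0,0],
    [-0.2,0.1,-0.1],
    [-0.1,0,0],
    [0,0,0],
    [0,0,0],
  ],
  dp=[
    [31,-26,2],
    [31,-26,2],
    [31,-26,2],
    [31,-25,2],
    [31,-26,2],
    [31,-25,2],
    [26,-22,2],
    [0,0,0],
    [0,0,0],
  ],
  jaw=[60,60,60,60,60,60,60,60,60],
)

```text
clock: 21.1
tool_pos: [0.4851, 0.2411, 0.1452]
orientation: [[0.174, 0.984, 0.029], [0.985, -0.174, 0.006], [0.011, 0.027, -1.0]]
force: [0.4, -0.5, 0.8]
gripper_width: 0.705
```

```bash
python3 -c "
from plan import *
from m2 import run
d=grab('wrist','10')
s=read_state(); print(s['clock'],s['tool_pos'])
run(d,'w')
d=grab('top','10');run(d,'top')
plan([((.4605,.263,.08),-.167)],step=25)"
```

```text
21.15 [0.48486021 0.24157268 0.14508644]
w peg [534.8 227.1] 39 [0.6656 0.1867 0.054 ]
w peg [491.4 249. ] 505 [0.629  0.1727 0.054 ]
w peg [508.6 319.2] 143 [0.6456 0.0948 0.054 ]
w peg [465.4 397.1] 31 [0.6031 0.0036 0.054 ]
w cup [280. 170.] z 0.043 encl [0.4615 0.2677 0.043 ] mean [0.4613 0.2673 0.0423] ext [0.0301 0.0305]
w cup [522. 261.] z 0.0868 encl [0.649  0.1624 0.0868] mean [0.6494 0.1618 0.0862] ext [0.0638 0.0642]
w cup [503. 319.] z 0.0777 encl [0.6472 0.0872 0.0777] mean [0.6497 0.0885 0.0771] ext [0.0239 0.0317]
w cup [457. 387.] z 0.0515 encl [0.6028 0.0038 0.0515] mean [0.602  0.0022 0.0504] ext [0.0061 0.0142]
top peg [281.8 166.6] 16 [0.6241 0.15   0.054 ]
top peg [272. 165.] 3 [0.6288 0.1811 0.054 ]
top peg [310.2 170.1] 9 [0.6136 0.0603 0.054 ]
top peg [302.4 170.4] 7 [0.6123 0.0848 0.054 ]
top peg [329.2 173.4] 8 [6.038e-01 3.000e-04 5.400e-02]
top peg [358.2 172.3] 6 [ 0.6083 -0.0908  0.054 ]
top peg [335.2 173.8] 4 [ 0.6028 -0.0186  0.054 ]
top cup [280. 158.] z 0.089 encl [0.6491 0.1571 0.089 ] mean [0.6497 0.1577 0.0872] ext [0.0607 0.059 ]
top cup [307. 164.] z 0.0809 encl [0.6332 0.0728 0.0809] mean [0.633  0.0722 0.0792] ext [0.0492 0.047 ]
top cup [332. 169.] z 0.0734 encl [ 0.6187 -0.0079  0.0734] mean [ 0.619  -0.0079  0.0717] ext [0.0401 0.0375]
3
[[0.5, -0.2, -0.2], [0.5, -0.2, -0.2], [0.5, -0.2, -0.2]]
[[6, -10, 22], [6, -10, 21], [5, -10, 22]]
```

View pics/wrist_10.png

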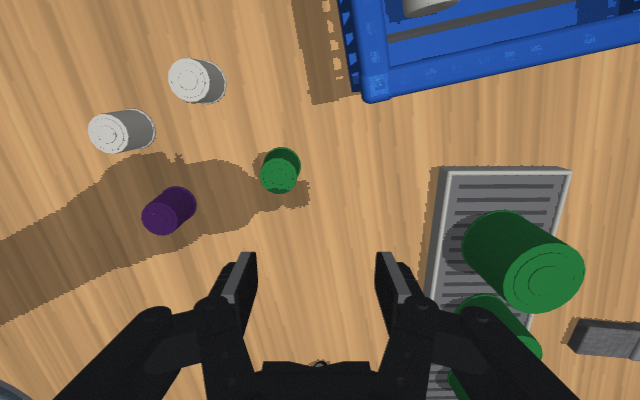

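View pics/top_10.png

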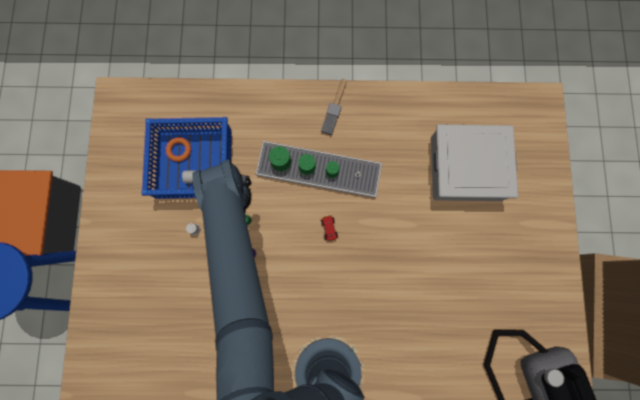

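Run:
```python
from h import *
for nm in('wrist_10','top_0'):
    d=dict(np.load(nm+'.npz'));P=cloud(d);hsv=cv2.cvtColor(d['image'],cv2.COLOR_RGB2HSV)
    m=(cv2.inRange(hsv,(105,150,40),(125,255,255))>0)&(P[...,2]>.08)&(P[...,2]<.115)&(P[...,1]>.2)&(P[...,1]<.6)&(P[...,0]>.4)
    q=P[m]; print(nm,len(q),q.min(0),q.max(0)); 
    for dirn in((-1,-1),(-1,0),(0,-1)):
        k=np.argmax(q[:,:2]@np.array(dirn)); print(dirn,q[k].round(3))
```

```text
wrist_10 11043 [0.52688886 0.31302365 0.0894845 ] [0.6885539  0.3688392  0.10239587]
(-1, -1) [0.529 0.315 0.098]
(-1, 0) [0.527 0.364 0.098]
(0, -1) [0.535 0.313 0.098]
top_0 1509 [0.52187993 0.31211803 0.08003928] [0.76493277 0.56775844 0.10657273]
(-1, -1) [0.529 0.314 0.098]
(-1, 0) [0.522 0.554 0.102]
(0, -1) [0.538 0.312 0.094]
```

The basket's near corner is at (0.528, 0.314), which leaves about 18 mm to the gripper body, so D can be reached.

Emit:
jog_arm(
  rot=[
    [0.5,-0.2,-0.2],
    [0.5,-0.2,-0.2],
    [0.5,-0.2,0],
    [0,0,0],
    [0,0,0],
  ],
  dp=[
    [8,-9,20],
    [8,-9,20],
    [6,-7,18],
    [0,0,0],
    [0,0,0],
  ],
  jaw=[60,60,60,60,60],
)

```text
clock: 21.7
tool_pos: [0.4736, 0.2589, 0.088]
orientation: [[0.186, 0.983, 0.008], [0.983, -0.186, 0.0], [0.002, 0.007, -1.0]]
force: [-0.5, -0.4, -0.3]
gripper_width: 0.702
```

```bash
python3 -c "
from plan import *
s=read_state(); print(s['clock'],s['tool_pos'],s['force'])
plan([((.4615,.267,.06),-.167)],step=10)"
```

```text
21.7 [0.47358238 0.258905   0.08796469] [-0.5247476  -0.41028625 -0.31761527]
4
[[0.1, -0.0, -0.3], [0.1, -0.0, -0.3], [0.1, -0.0, -0.3], [0.1, -0.1, -0.2]]
[[1, -3, 7], [2, -4, 7], [1, -3, 7], [2, -3, 7]]
```

Emit:
jog_arm(
  rot=[
    [0.1,0,-0.3],
    [0.1,0,-0.3],
    [0.1,0,-0.3],
    [0.1,-0.1,-0.2],
    [0,0,0],
  ],
  dp=[
    [2,-4,6],
    [2,-5,6],
    [1,-4,6],
    [1,-3,6],
    [0,0,0],
  ],
  jaw=[60,60,60,60,60],
)

```text
clock: 22.2
tool_pos: [0.4613, 0.2663, 0.0649]
orientation: [[0.171, 0.985, 0.004], [0.985, -0.171, 0.002], [0.003, 0.004, -1.0]]
force: [-0.3, 1.4, -0.5]
gripper_width: 0.705
```

```bash
python3 -c "
from plan import *
s=read_state(); print(s['clock'],s['tool_pos'],s['force'])
plan([((.4615,.267,.008),-.167)],step=12)"
```

```text
22.2 [0.46134168 0.26631472 0.06489942] [-0.31673447  1.38339062 -0.4869691 ]
5
[[0.0, -0.0, -0.0], [0.1, -0.0, -0.1], [0.0, -0.1, -0.0], [0.1, -0.0, -0.1], [0.0, -0.1, -0.0]]
[[0, 0, 11], [0, 0, 11], [0, 0, 12], [0, 0, 11], [1, 0, 12]]
```

Emit:
jog_arm(
  rot=[
    [0,0,0],
    [0.1,0,-0.1],
    [0,0,0],
    [0.1,0,-0.1],
    [0,0,0],
    [0,0,0],
  ],
  dp=[
    [0,0,11],
    [0,0,11],
    [0,0,12],
    [0,0,11],
    [0,0,7],
    [0,0,0],
  ],
  jaw=[60,60,60,60,60,60],
)

```text
clock: 22.8
tool_pos: [0.4611, 0.2663, 0.0074]
orientation: [[0.166, 0.986, -0.0], [0.986, -0.166, 0.002], [0.002, -0.0, -1.0]]
force: [0.4, 0.4, -0.5]
gripper_width: 0.706
```

```bash
python3 -c "
from plan import *
s=read_state(); print(s['clock'],s['tool_pos'],s['force'])
d=grab('wrist','11')
plan([((.4615,.267,.010),-.167)],step=12)"
```

```text
22.8 [0.46110449 0.26633149 0.00739664] [ 0.39382683  0.35380282 -0.48205388]
1
[[-0.0, -0.1, 0.0]]
[[1, 0, -2]]
```

View pics/wrist_11.png

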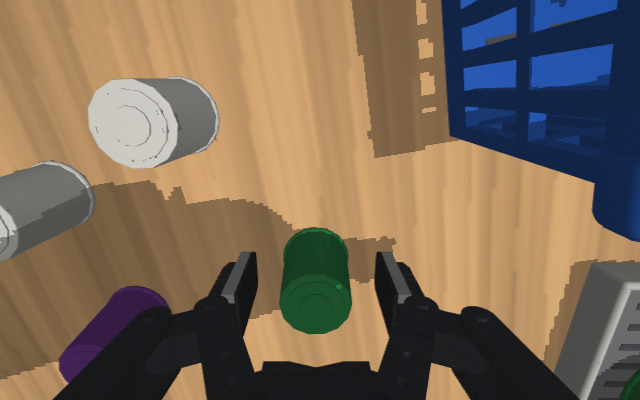

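Cup D is centred between the fingers, and the purple one stands clear behind the left finger. I'll raise 3 mm and close.

Emit:
jog_arm(
  rot=[
    [0,0,0],
    [0,0,0],
    [0,0,0],
    [0,0,0],
    [0,0,0],
    [0,0,0],
    [0,0,0],
  ],
  dp=[
    [1,0,-3],
    [0,0,0],
    [0,0,0],
    [0,0,0],
    [0,0,0],
    [0,0,0],
    [0,0,0],
  ],
  jaw=[60,26,26,26,26,26,26],
)

```text
clock: 23.55
tool_pos: [0.4633, 0.2685, 0.0131]
orientation: [[0.166, 0.986, 0.004], [0.986, -0.166, 0.005], [0.005, 0.003, -1.0]]
force: [-0.9, 0.3, 0.4]
gripper_width: 0.375
```

```bash
python3 -c "
from plan import *
s=read_state(); print(s['clock'],s['tool_pos'],s['orientation'][:,2],s['gripper_width']*85.4,s['force'])
d=grab('wrist','12')
from m2 import run
run(d,'w')
plan([((.4615,.267,.135),-.167),((.61,-.0897,.12),-.167)],step=40)"
```

```text
23.55 [0.46327916 0.26850033 0.01314016] [ 0.00371381  0.00477276 -0.99998171] 31.988331870511313 [-0.91975855  0.32983977  0.42444382]
w cup [316. 278.] z 0.0438 encl [0.4631 0.2696 0.0438] mean [0.4631 0.2694 0.0431] ext [0.0316 0.0317]
w cup [626. 381.] z 0.03 encl [0.6175 0.1785 0.03  ] mean [0.6219 0.1721 0.0281] ext [0.0124 0.0279]
14
[[0.0, -0.1, -0.0], [0.1, -0.1, -0.0], [0.0, -0.1, -0.0], [0.1, -0.0, -0.0], [-0.0, -0.0, -0.0], [-0.0, -0.0, -0.0], [-0.0, -0.0, -0.0], [-0.0, -0.0, -0.0], [-0.0, -0.0, -0.0], [-0.0, -0.0, -0.0], [-0.0, -0.0, -0.0], [-0.0, -0.0, -0.0], [-0.0, -0.0, -0.0], [-0.0, -0.0, -0.0]]
[[0, 0, -30], [0, 0, -31], [-1, -1, -30], [0, 0, -31], [-33, 21, 1], [-33, 21, 2], [-33, 20, 1], [-33, 21, 2], [-33, 20, 1], [-32, 21, 2], [-33, 20, 1], [-32, 21, 2], [-33, 20, 1], [-32, 21, 2]]
```

View pics/wrist_12.png

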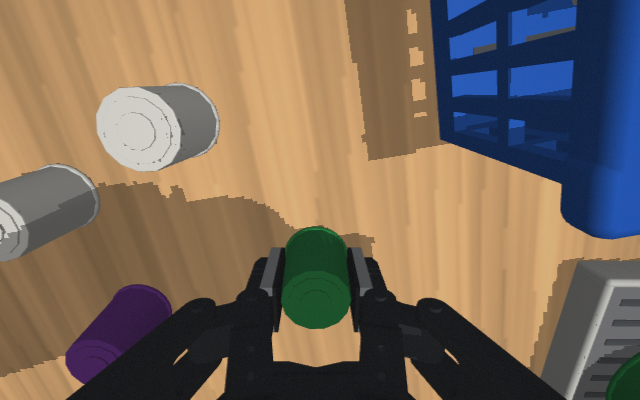

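Emit:
jog_arm(
  rot=[
    [0,0,0],
    [0,0,0],
    [0,0,0],
    [0,0,0],
    [0,0,0],
    [0,0,0],
    [0,0,0],
    [0,0,0],
    [0,0,0],
    [0,0,0],
    [0,0,0],
    [0,0,0],
  ],
  dp=[
    [0,0,-30],
    [0,0,-32],
    [-1,-1,-32],
    [0,0,-31],
    [-26,16,0],
    [-33,21,0],
    [-33,20,0],
    [-33,21,0],
    [-33,20,0],
    [-32,21,0],
    [-33,20,0],
    [-32,21,0],
  ],
  jaw=[26,26,26,26,26,26,26,26,26,26,26,26],
)

```text
clock: 24.8
tool_pos: [0.58, -0.0095, 0.1414]
orientation: [[0.147, 0.989, 0.003], [0.989, -0.147, 0.01], [0.01, 0.001, -1.0]]
force: [0.4, 1.0, 0.5]
gripper_width: 0.371
```

Emit:
jog_arm(
  rot=[
    [0,0,0],
    [0,0,0],
    [0,0,0],
  ],
  dp=[
    [-25,15,0],
    [0,0,0],
    [0,0,0],
  ],
  jaw=[26,26,26],
)

```text
clock: 25.1
tool_pos: [0.5924, -0.0468, 0.1415]
orientation: [[0.159, 0.987, 0.004], [0.987, -0.159, 0.005], [0.005, 0.004, -1.0]]
force: [0.2, 0.7, -0.9]
gripper_width: 0.373
```

```bash
python3 -c "
from plan import *
s=read_state(); print(s['clock'],s['tool_pos'],s['gripper_width']*85.4,s['force'])
plan([((.61,-.09,.085),-.167)],step=18)"
```

```text
25.1 [ 0.59236343 -0.0468003   0.14147152] 31.831271219624497 [ 0.18457227  0.67912635 -0.89178293]
5
[[0.0, -0.1, 0.1], [0.1, -0.1, 0.1], [0.0, -0.0, 0.1], [0.1, -0.1, 0.1], [0.0, -0.0, 0.0]]
[[-8, 5, 11], [-8, 5, 11], [-8, 5, 11], [-8, 5, 12], [-8, 4, 11]]
```

Emit:
jog_arm(
  rot=[
    [0,-0.1,0.1],
    [0.1,-0.1,0.1],
    [0,0,0.1],
    [0.1,-0.1,0],
    [0,0,0],
    [0,0,0],
  ],
  dp=[
    [-8,5,8],
    [-8,5,10],
    [-8,5,10],
    [-8,5,10],
    [-8,4,10],
    [0,0,0],
  ],
  jaw=[26,26,26,26,26,26],
)

```text
clock: 25.7
tool_pos: [0.6093, -0.0877, 0.0869]
orientation: [[0.157, 0.988, -0.005], [0.988, -0.157, 0.002], [0.002, -0.005, -1.0]]
force: [-0.6, -0.1, -0.3]
gripper_width: 0.375
```

```bash
python3 -c "
from plan import *
d=grab('wrist','13')
s=read_state(); print(s['clock'],s['tool_pos'],s['gripper_width']*85.4,s['force'])
plan([((.61,-.09,.075),-.167)],step=18)"
```

```text
25.75 [ 0.60965676 -0.0869227   0.08743077] 32.262270142556744 [ 0.0161853   0.11958505 -0.38606959]
1
[[-0.3, -0.1, 0.6]]
[[-3, 1, 12]]
```

View pics/wrist_13.png

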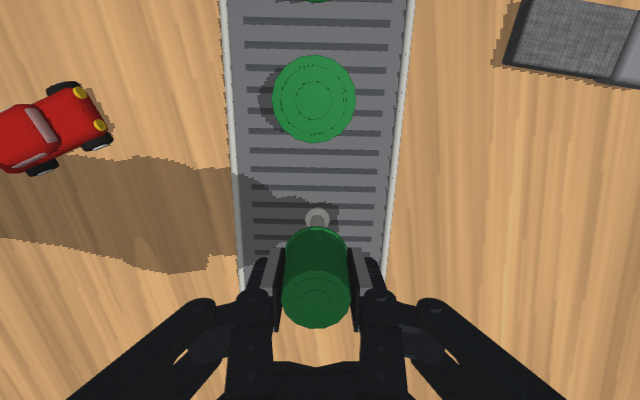

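Run:
```python
from h import *
d=dict(np.load('wrist_13.npz'))
im=d['image'][195:240,290:345]; cv2.imwrite('pics/z13.png',cv2.resize(im[:,:,::-1],None,fx=12,fy=12,interpolation=cv2.INTER_NEAREST))
for uv in[(305.5,218),(329.5,218),(317.5,207)]: print(onz(d,*uv,.023).round(4))
```

```text
[ 0.6015 -0.0879  0.023 ]
[ 0.6186 -0.0906  0.023 ]
[ 0.6114 -0.0809  0.023 ]
```

View pics/z13.png

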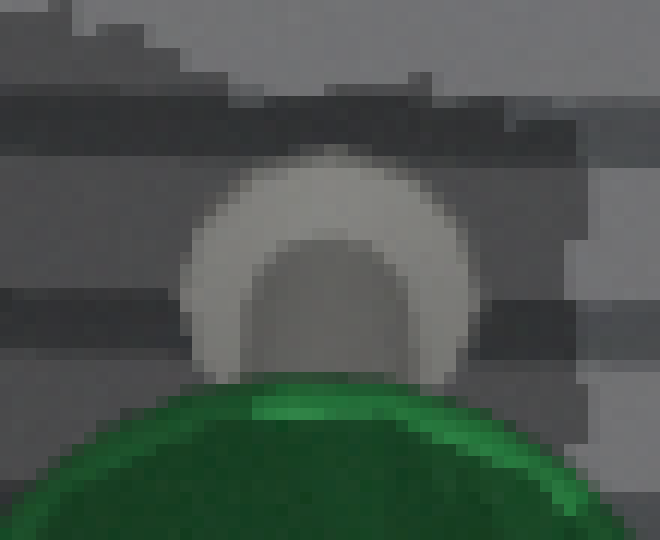

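The peg 4 collar, at about (317,219), works out to (0.610, −0.090), which agrees with the earlier measurement. Lowering.

Emit:
jog_arm(
  rot=[
    [-0.3,-0.1,0.6],
    [0,0,0],
    [0,0,0],
  ],
  dp=[
    [-3,1,6],
    [0,0,5],
    [0,0,0],
  ],
  jaw=[26,26,26],
)

```text
clock: 26.05
tool_pos: [0.6107, -0.0894, 0.076]
orientation: [[0.167, 0.986, 0.002], [0.986, -0.167, 0.001], [0.002, 0.002, -1.0]]
force: [-0.4, -0.1, -0.1]
gripper_width: 0.369
```

```bash
python3 -c "
from plan import *
s=read_state(); print(s['clock'],s['tool_pos'],s['gripper_width']*85.4,s['force'])
plan([((.61,-.0905,.034),-.167)],step=10)"
```

```text
26.05 [ 0.61074906 -0.08939573  0.07597064] 31.480276062685977 [-0.40399777 -0.10664779 -0.14024833]
5
[[0.0, -0.0, -0.0], [0.0, -0.0, -0.0], [0.0, -0.0, -0.0], [0.1, -0.0, -0.0], [0.0, -0.1, -0.0]]
[[0, 0, 8], [0, 0, 8], [0, 0, 9], [-1, 0, 8], [0, -1, 9]]
```

Emit:
jog_arm(
  rot=[
    [0,0,0],
    [0,0,0],
    [0,0,0],
    [0,0,0],
    [0,0,0],
  ],
  dp=[
    [-1,0,8],
    [0,0,9],
    [0,0,9],
    [0,0,8],
    [0,0,0],
  ],
  jaw=[26,26,26,26,26],
)

```text
clock: 26.55
tool_pos: [0.6109, -0.089, 0.0393]
orientation: [[0.165, 0.986, 0.003], [0.986, -0.165, 0.002], [0.003, 0.002, -1.0]]
force: [-0.1, -0.1, -0.6]
gripper_width: 0.368
```

```bash
python3 -c "
from plan import *
s=read_state(); print(s['clock'],s['tool_pos'],s['gripper_width']*85.4,s['force'])
plan([((.61,-.0905,.0335),-.167)],step=10)"
```

```text
26.55 [ 0.6108548  -0.08898051  0.03931431] 31.4192367446238 [-0.06954766 -0.11062697 -0.57450276]
1
[[0.1, -0.2, 0.1]]
[[-2, -1, 6]]
```

Emit:
jog_arm(
  rot=[
    [0,0,0],
    [0,0,0],
    [0,0,0],
  ],
  dp=[
    [-2,-1,5],
    [0,0,0],
    [0,0,0],
  ],
  jaw=[26,26,26],
)

```text
clock: 26.85
tool_pos: [0.6094, -0.0911, 0.0335]
orientation: [[0.165, 0.986, 0.003], [0.986, -0.165, 0.002], [0.002, 0.002, -1.0]]
force: [0.1, 0.1, -0.1]
gripper_width: 0.376
```

Release, lift and back off.

Emit:
jog_arm(
  rot=[
    [0,0,0],
    [0,0,0],
    [0,0,0],
    [0,0,0],
    [0,0,0],
    [0,0,0],
    [0,0,0],
    [0,0,0],
    [0,0,0],
    [0,0,0],
    [0,0,0],
  ],
  dp=[
    [0,0,0],
    [0,0,0],
    [0,0,0],
    [0,0,-30],
    [0,0,-40],
    [0,0,-45],
    [0,0,-45],
    [0,-30,-30],
    [0,-40,-10],
    [0,0,0],
    [0,0,0],
  ],
  jaw=[60,60,60,60,60,60,60,60,60,60,60],
)

```text
clock: 27.95
tool_pos: [0.5389, -0.0798, 0.243]
orientation: [[0.167, 0.986, 0.006], [0.986, -0.167, 0.005], [0.006, 0.005, -1.0]]
force: [0.9, 0.4, -0.3]
gripper_width: 0.701
```

```bash
python3 -c "
from plan import *
from m2 import run
for n in('wrist','top','side'): d=grab(n,'14'); run(d,n)
s=read_state(); print(s['clock'],s['tool_pos'])"
```

```text
wrist peg [373.9  21.8] 156 [0.6193 0.0572 0.054 ]
wrist peg [365.3  92.1] 77 [ 0.6038 -0.0043  0.054 ]
wrist peg [376.2 173.2] 246 [ 0.6059 -0.0905  0.054 ]
wrist peg [382.2 169. ] 5 [ 0.6129 -0.0869  0.054 ]
wrist peg [388. 175.] 3 [ 0.6185 -0.0947  0.054 ]
wrist peg [392.4 177.6] 11 [ 0.623  -0.0985  0.054 ]
wrist peg [384.6 183.2] 9 [ 0.6139 -0.1035  0.054 ]
wrist cup [385.  16.] z 0.0789 encl [0.6334 0.0648 0.0789] mean [0.6318 0.0586 0.0782] ext [0.05   0.0248]
wrist cup [381.  92.] z 0.0713 encl [ 0.6203 -0.0075  0.0713] mean [ 0.6201 -0.0074  0.0704] ext [0.041  0.0413]
wrist cup [377. 172.] z 0.0631 encl [ 0.608  -0.091   0.0631] mean [ 0.6082 -0.0914  0.0623] ext [0.0301 0.0304]
top peg [288.3 162. ] 3 [0.6392 0.1299 0.054 ]
top peg [272. 165.] 3 [0.6288 0.1811 0.054 ]
top peg [284.5 166.2] 4 [0.6252 0.1416 0.054 ]
top peg [310.7 169.9] 9 [0.6144 0.0589 0.054 ]
top peg [279. 168.] 3 [0.6193 0.1588 0.054 ]
top peg [302.  170.4] 5 [0.6124 0.0862 0.054 ]
top peg [332.5 173.5] 14 [ 0.6035 -0.0099  0.054 ]
top cup [280. 158.] z 0.0885 encl [0.6486 0.1571 0.0885] mean [0.6494 0.1
[... 443 characters left out ...]
4 ]
side cup [137.  84.] z 0.1728 encl [1.9371 0.0543 0.1728] mean [1.952  0.0624 0.1727] ext [0.0327 0.5099]
side cup [625.  18.] z 0.0741 encl [ 0.5497 -2.2226  0.0741] mean [ 0.5523 -2.228   0.074 ] ext [0.1046 0.0515]
side cup [317. 178.] z 0.0609 encl [ 0.6069 -0.0871  0.0609] mean [ 0.6063 -0.0869  0.0602] ext [0.0283 0.0321]
side cup [292. 188.] z 0.0693 encl [ 0.6165 -0.0022  0.0693] mean [ 0.618  -0.0033  0.0687] ext [0.0427 0.0415]
side cup [265. 198.] z 0.0774 encl [0.6331 0.0771 0.0774] mean [0.6325 0.0774 0.0767] ext [0.0536 0.0527]
side cup [235. 208.] z 0.0854 encl [0.6468 0.1642 0.0854] mean [0.6481 0.1629 0.0848] ext [0.0654 0.0627]
28.1 [ 0.53887193 -0.08038141  0.2415692 ]
```

View pics/wrist_14.png

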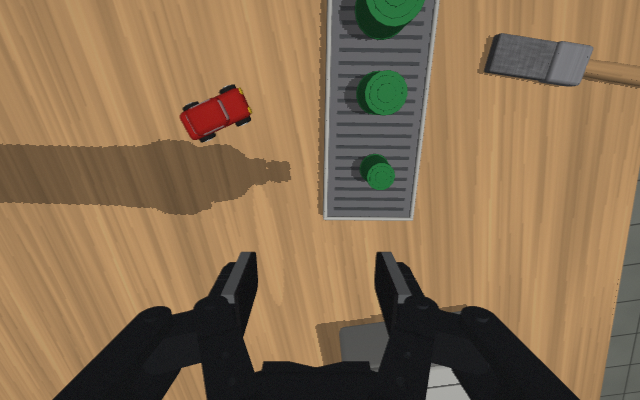

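View pics/side_14.png

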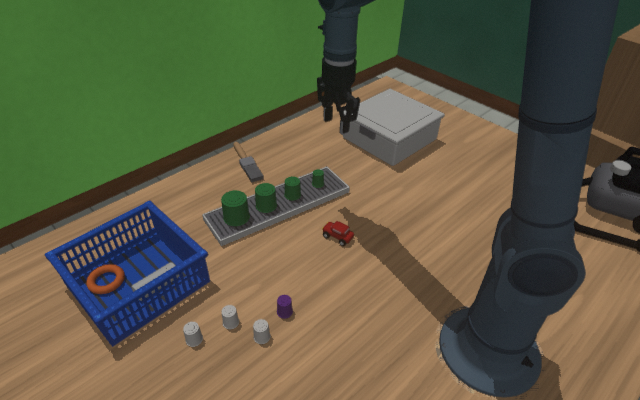

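All four cups are upright on the pegs in the right order, and the car is untouched. B and C may be 2–3 mm off in y, so I'll take one closer look at A and B.

```bash
python3 -c "
from plan import *
plan([((.60,.08,.24),-.167)],step=40)"
```

```text
5
[[0.0, -0.0, -0.0], [0.0, -0.0, -0.0], [0.0, -0.1, -0.0], [0.1, -0.0, -0.0], [0.0, -0.1, -0.1]]
[[34, 7, 0], [34, 7, 1], [33, 6, 0], [34, 7, 1], [33, 6, 0]]
```

Emit:
jog_arm(
  rot=[
    [0,0,0],
    [0,0,0],
    [0,0,0],
    [0,0,0],
    [0,0,0],
    [0,0,0],
    [0,0,0],
    [0,0,0],
  ],
  dp=[
    [30,7,0],
    [34,7,0],
    [33,6,0],
    [34,7,0],
    [25,5,0],
    [0,0,0],
    [0,0,0],
    [0,0,0],
  ],
  jaw=[60,60,60,60,60,60,60,60],
)

```text
clock: 28.9
tool_pos: [0.6022, 0.07, 0.2329]
orientation: [[0.172, 0.985, -0.007], [0.985, -0.172, -0.009], [-0.01, -0.005, -1.0]]
force: [-0.3, 0.0, 0.3]
gripper_width: 0.7
```

```bash
python3 -c "
from plan import *
from m2 import run
d=grab('wrist','15'); run(d,'w')
s=read_state(); print(s['clock'],s['tool_pos'],np.abs(s['qd']).max())
d=grab('top','15'); run(d,'top')"
```

```text
w peg [340.7 144.9] 84 [0.6321 0.0959 0.054 ]
w peg [321.7 162.5] 6 [0.6097 0.0809 0.054 ]
w peg [341.3 223.3] 149 [0.6199 0.0079 0.054 ]
w peg [343.7 295.6] 266 [ 0.6086 -0.0894  0.054 ]
w peg [351.7 303. ] 3 [ 0.6168 -0.102   0.054 ]
w cup [354.  75.] z 0.0874 encl [0.6514 0.1597 0.0874] mean [0.6516 0.1594 0.0864] ext [0.0634 0.0635]
w cup [347. 165.] z 0.0791 encl [0.635  0.0749 0.0791] mean [0.6351 0.0744 0.0783] ext [0.0524 0.0523]
w cup [344. 233.] z 0.0709 encl [ 0.6205 -0.0053  0.0709] mean [ 0.6208 -0.0059  0.0701] ext [0.041  0.0419]
w cup [343. 291.] z 0.0627 encl [ 0.609  -0.0885  0.0627] mean [ 0.6089 -0.0899  0.062 ] ext [0.0299 0.0309]
28.95 [0.60206353 0.06920465 0.23288111] 0.01901543097683681
top peg [359.  170.8] 9 [ 0.6134 -0.0934  0.054 ]
top peg [362.3 169.3] 3 [ 0.6182 -0.104   0.054 ]
top peg [327.2 172. ] 5 [0.6082 0.0068 0.054 ]
top peg [354.5 171.5] 6 [ 0.6108 -0.0792  0.054 ]
top peg [335.5 173.2] 4 [ 0.6045 -0.0194  0.054 ]
top peg [331.3 174.3] 3 [ 0.6008 -0.0063  0.054 ]
top peg [356.2 175.5] 4 [ 0.598  -0.0847  0.054 ]
top peg [359.7 176.3] 3 [ 0.5954 -0.0954  0.054 ]
top cup [332. 169.] z 0.0727 encl [ 0.6185 -0.0083  0.0727] mean [ 0.6189 -0.0082  0.071 ] ext [0.0395 0.0376]
top cup [359. 173.] z 0.0648 encl [ 0.6067 -0.0924  0.0648] mean [ 0.6068 -0.0929  0.0635] ext [0.0264 0.0254]
```

View pics/wrist_15.png

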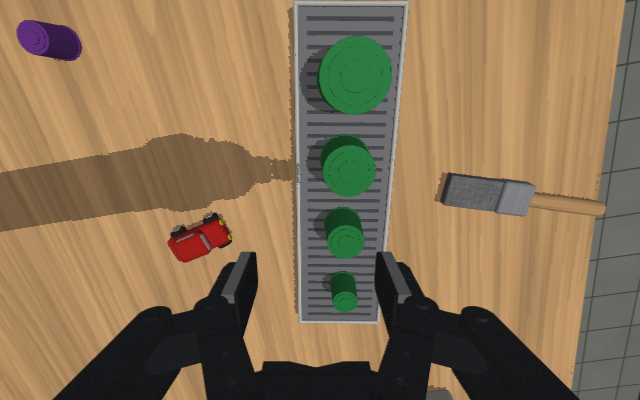

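```bash
python3 -c "
from workcell import *
print(finish_job())"
```

```text
the job is handed in; nothing more can be done
None
```

All four green cups are mouth-down over the pegs in size order. The largest (A) is on peg 1, nearest the blue basket (left end), then B on peg 2, C on peg 3 and D, the smallest, on peg 4. I handed the job in at about 29 s with the gripper open and well above the rack.

- **Height:** each cup's top is about 20 mm higher than it was on the counter, so all four rest flat on the deck.
- **Centring, wrist camera:** A and C are within about 1 mm of their pegs, and B and D within about 2 mm.
- **Disagreement:** the top camera put B about 4 mm and C about 3 mm off in y. That camera also read the cups 2–3 mm off while they still stood on the counter, so I judged this calibration error and did not re-place any cup.
- **Other objects:** I did not touch the red car, and it stands where it did in the last pictures, judged by eye. Contact forces stayed low, under about 2 N wherever I read them.

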